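Ready the moisture analyser for its next sample

TASK

Get the moisture analyser ready for the next sample: swing its hood all the way back until it bears on its rubber stop, easing it on rather than forcing it, then set the dish in its carrier gently down inside the round draft shield, fully seated, with the carrier's handle out through the gap at the front. Leave the hood open against its stop and the dish in place, and do not disturb the jar, the tub or the spatula.

Things in the scene. Friction and masses are not known exactly. Their poses are not given: they have to be found in the camera images.
- analyser: Moisture analyser, white plastic, 340 deep (x) x 190 wide (y), fixed. Origin: centre of its footprint on the bench; x points from its front (console, top 38 to 52 high, free of obstacles) to its rear (hinge), z up. On the chamber floor, 66 high, stands a steel draft shield: round wall 14 tall, 106 inside diameter, 4 thick, with a 22 wide gap at the front (-x).
- hood: The analyser's heating hood, a hollow white cover 183 x 178 x 58, 0.6 kg. Origin on the hinge axis; axes are the analyser's when shut and turn with it. It reaches 165 ahead of the hinge, 18 behind. A round bar handle (12 thick, 112 long) runs across its front, centred 42 ahead of its front wall, free to be taken from above. Swung back, its rear wall lands on two rubber feet on the rear deck.
- hood_angle (a joint): Opening of the hood, rad: 0 shut, growing as the front rises and swings back. The stiff hinge keeps it wherever it is left; moving it takes up to about 9 N at the bar. The rubber stop is met somewhere from 1.25 to 1.55: its feet are screwed in differently on each unit, so find it by feel. It gives a few mm at the bar; 6 N more than the hinge needs is forcing it.
- hood_bar (a point): Middle of the hood's bar handle, on the bar's own axis: 207 ahead of and 40 above the hinge axis when the hood is shut. The bar is fixed to the hood, but being round it turns within a light pinch.
- hood_hinge (a point): Middle of the hinge axis, which runs along the analyser's y, 110 behind the analyser's origin and 85 above the bench.
- seat (a point): Centre of the dish seat on the chamber floor inside the draft shield, 15 behind the analyser's origin (+x), 66 above the bench; axes as the analyser's. The carrier is seated when its origin is here and its x axis is the analyser's.
- carrier: Shallow aluminium dish fixed in a black plastic carrier, 90 g, lying flat beside the analyser: a disc 100 across, 10 tall, with a flat stem 12 wide, 6 thick reaching to -x, 135 from the centre. On the stem an upright grip blade, 10 thick (y), 44 long (x), top 34 above the underside. Origin: underside, centre of the disc.
- carrier_grip (a point): Point to hold on the grip blade: 100 from the disc's centre towards -x, 24 above the underside; axes as the carrier's.
- jar: Clear culture jar with white cap and orange growth, 74 across, 115 tall. Origin: centre of its underside. Leave alone.
- tub: Clear culture tub with white lid, 158 x 118 x 85. Origin: centre of its underside. Leave alone.
- spatula: Steel spatula with black handle, 180 long, lying on the bench. Leave alone.
There are look-alikes about, which are no part of the job. Leave any red look-alike of the carrier alone.

How it is judged:
By the outcome, as a careful person would: the job done as asked, in the order asked, and still so for the second after the job is handed in, with the robot touching nothing.
It also fails if it takes over 72 s, if anything falls off the work surface, if the arm or the gripper's body presses on something with over 40 N, if the wrist force passes 120 N, or if a joint passes its speed limit or range.

ROBOT

A 6-joint arm with a two-finger parallel gripper is mounted at the origin on the work surface. World frame = base frame: x ahead of the robot, y to its left, z up, the work surface at z = 0. Lengths are in m, angles in rad, forces in N, time in s.
With the tool pointing down it reaches from about 0.4 to 0.925 m from the base axis. Payload 3.4 kg.
Tool frame: the origin (TCP) lies between the finger pads; the fingertips stand 19 mm ahead of it and the grasp point (between the pads) is the TCP; z points along the fingers, y is the direction in which the jaws open and shut (so a half turn about z gives the same grasp; the last joint's range is limited). The gripper opens to 85 mm and grips with 20 to 120 N. Pads are 22 mm wide; open, the fingers measure 114 mm over their backs; the gripper's body (76 mm by 85 mm) begins 54 mm behind the grasp point. The pads swing forward as they close: fully open they stand 13 mm farther back than shut.
Start: joints at [-1.266, 0.307, 1.506, -0, 1.328, -0.073], TCP at [0.212, -0.534, 0.25] pointing down, gripper open.
Joint ranges: [-3.12, 3.12], [-1.05, 2.28], [0.14, 2.33], [-1.42, 4.57], [0.1, 2.73], [-2.68, 2.68]. Speed limits (rad/s): [2.57, 2.57, 3.14, 3.14, 3.14, 3.14].

INTERFACE

Orientations are given as a 3x3 rotation matrix whose columns are the frame's x, y, z axes.
In Python, from workcell import get_obs, grab_frame, close_job, trace gives the robot as it stands. The module is installed in compiled form; this text tells all that it offers.
- The arm moves only by the tool apply_moves, never from a script. Its arguments are lists of equal length, an entry for each row: "gripper": the closure, from 0 (fully open) to 1 (shut); "translation": the shift along the tool's x, y, z in mm, a list of three; "turn": the turn about the tool's z in rad. In form: {"gripper": [gripper, ...], "translation": [[x, y, z], ...], "turn": [turn, ...]}. A call has 1 to 12 rows; each row shifts and turns the commanded pose from where the row before left it, along the tool's axes as they then stand; what a row does not reach is not made up. A row lasts 1/10 s, in which the tool goes at most 50 mm and 8.59 degrees, less where a joint would pass 70% of its speed; a pose out of reach is approached as far as the arm can. A call is refused whole if a number of a shift passes 50 or a number of a turn 0.15, either way. A call with a gripper value outside its range is refused whole. The fingers move at their own pace and stop on an object; the grip force is fixed at half the most. Time passes only in rows, so rows that do not move let the fingers close. It gives the time, the measured TCP pose, the force and the opening at its end, in the units of the state.
- get_obs(): the state, without advancing time (a new reading comes with each control period).
- grab_frame(name): name is "side" or "top" or "wrist"; returns a dict with "color" (420x560x3 uint8, red, green, blue), "fx", "fy", "cx", "cy" (pixels), "dist" ([k1, k2, p1, p2, k3] as OpenCV has them; the pictures are not rectified), "xyz" and "attitude" of the camera in the world. Camera axes: x right, y down, z forward; pixel columns grow to the right and rows downward; lengths in m; the calibration is good to about 2 mm. A picture is of the moment at which its call begins. There is no depth.
- close_job(): hands the job in, once; it reports no verdict.
Trained networks look in the newest picture that a camera, given by its name, has taken for a name from the list of things; names that differ only in an ending like _2 or _b are one class to them, and where a whole thing is asked for, a point or a joint stands for the part that bears it (a point fixed in the world has none). Each returns a list of dicts, best first, with "score" (0 to 1); they miss things now and then, are a little off and sometimes report something else, mostly with a low value. They report only what shows in the picture. A call takes as long as a camera call. They do not tell look-alikes from the thing itself.
- trace(camera, name): "pixels" (420x560 bool, what is visible of it) and "pixel" ([row, column] in pixels, amid what is visible of it).
The state is a dict: "t": time; "q": joint angles; "joint_velocities": joint speeds; "effort": joint torques, N m; "ee_pos": TCP position; "tcp_rot": TCP orientation; "ft_force": force on the tool from outside, world axes, zero at the start; "wrist_torque": the same for the moment, N m; "grip_width": finger opening in m.
Only numpy, scipy, OpenCV 4.12 (cv2) and the standard library are available. Lean on these libraries where they do the work, as an engineer would, in place of code of your own. Each camera call takes 0.05 s, during which the arm holds its last target.

## Working session

There is one attempt and no reset: what is moved stays moved. The work goes in short steps, Python scripts to look and compute and a tool call to move; the robot and the scene stay as the last step left them, time stands still between calls to the robot, and variables do not carry over. Pictures are saved under pics/ and viewed, and the job is handed in when it is done.

Besides the shell and the picture viewer there is one more tool, called after "Call:" as a command line: name --pt "numbers of a row" for each row, then --argument value for the rest. apply_moves: Moves the arm, as the interface text tells. Its arguments: {"type":"object","properties":{"gripper":{"type":"array"},"translation":{"type":"array"},"turn":{"type":"array"}},"required":["gripper","translation","turn"]}

```bash
mkdir -p pics; ls; python3 - <<'E'
from workcell import *
import cv2
o=get_obs(); print({k:(o[k]) for k in('t','ee_pos','tcp_rot','ft_force','grip_width')})
for c in('side','top','wrist'):
    f=grab_frame(c); cv2.imwrite(f'pics/{c}0.png',f['color'][:,:,::-1]); print(c,f['fx'],f['cx'],f['cy'],f['dist'],f['xyz'],f['attitude'])
    for n in('analyser','hood','hood_bar','carrier','carrier_grip','jar','tub','spatula'):
        r=trace(c,n); print(n,[(round(d['score'],2),[int(v) for v in d['pixel']],int(d['pixels'].sum())) for d in r])
E
```

```text
pics
{'t': 0.0, 'ee_pos': array([ 0.21188763, -0.53385163,  0.24939088]), 'tcp_rot': array([[ 9.29467414e-01,  3.68903656e-01, -6.47248283e-04],
       [ 3.68904210e-01, -9.29465475e-01,  1.90132847e-03],
       [ 9.98120913e-05, -2.00599547e-03, -9.99997983e-01]]), 'ft_force': array([ 0.24768149, -1.17319325,  0.50098498]), 'grip_width': 0.08573193447859546}
side 469.9567033171031 286.8105103821663 211.92884014664034 [0.02968346 0.         0.         0.         0.        ] [ 0.92259736 -1.09160194  0.93836784] [[ 9.50620820e-01  1.73273998e-01 -2.57480442e-01]
 [ 3.10354674e-01 -5.30259585e-01  7.88989701e-01]
 [ 1.79927902e-04 -8.29940295e-01 -5.57852197e-01]]
analyser [(0.91, [238, 293], 6820)]
hood [(0.9, [219, 301], 3282)]
hood_bar [(0.76, [222, 297], 3233)]
carrier [(0.7, [178, 263], 408), (0.64, [184, 336], 386), (0.37, [220, 303], 3198)]
carrier_grip [(0.71, [181, 339], 467), (0.56, [182, 261], 363)]
jar [(0.83, [305, 225], 1307)]
tub [(0.57, [324, 310], 3470)]
spatula [(0.62, [211, 354], 421), (0.45, [324, 306], 3519)]
top 385.42445033198754 279.1546789074369 212.13170156671
[... 318 characters left out ...]
8, 172], 1135), (0.8, [219, 212], 1008), (0.72, [190, 152], 1016)]
carrier_grip [(0.85, [191, 153], 928), (0.72, [213, 213], 965), (0.67, [292, 171], 1117)]
jar [(0.84, [226, 416], 905), (0.61, [204, 300], 7904)]
tub [(0.88, [144, 408], 2653)]
spatula [(0.57, [159, 205], 787), (0.3, [216, 211], 952)]
wrist 297.2899557153353 281.8464158722458 210.33593931564397 [-0.02742593  0.          0.          0.          0.        ] [ 0.27337723 -0.50943271  0.3723613 ] [[ 3.70176402e-01 -8.96147327e-01 -2.44723108e-01]
 [-9.28961468e-01 -3.57057423e-01 -9.76759353e-02]
 [ 1.51825965e-04  2.63495664e-01 -9.64660568e-01]]
analyser []
hood []
hood_bar []
carrier []
carrier_grip []
jar []
tub []
spatula []
```

View pics/top0.png

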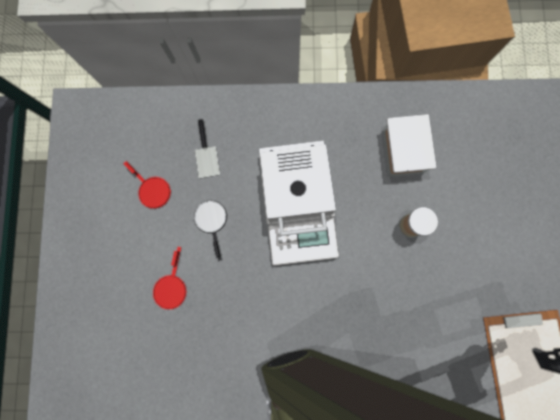

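View pics/side0.png

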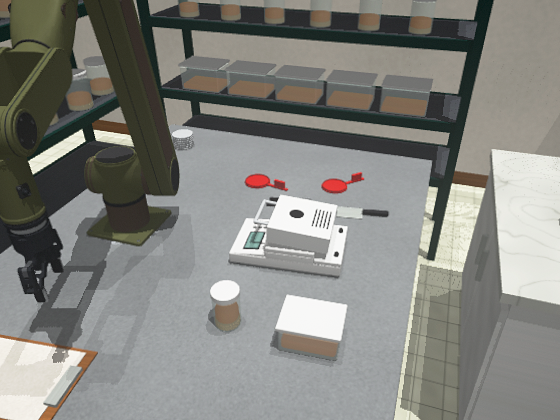

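```bash
python3 - <<'E'
import cv2
a=cv2.imread('pics/top0.png'); 
cv2.imwrite('pics/topz.png',cv2.resize(a[130:275,180:350],None,fx=4.5,fy=4.1,interpolation=cv2.INTER_CUBIC)[:, :])
a=cv2.imread('pics/side0.png'); cv2.imwrite('pics/sidez.png',cv2.resize(a[165:285,215:395],None,fx=4.4,fy=4.4,interpolation=cv2.INTER_CUBIC))
E
```

```text
(no output)
```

View pics/topz.png

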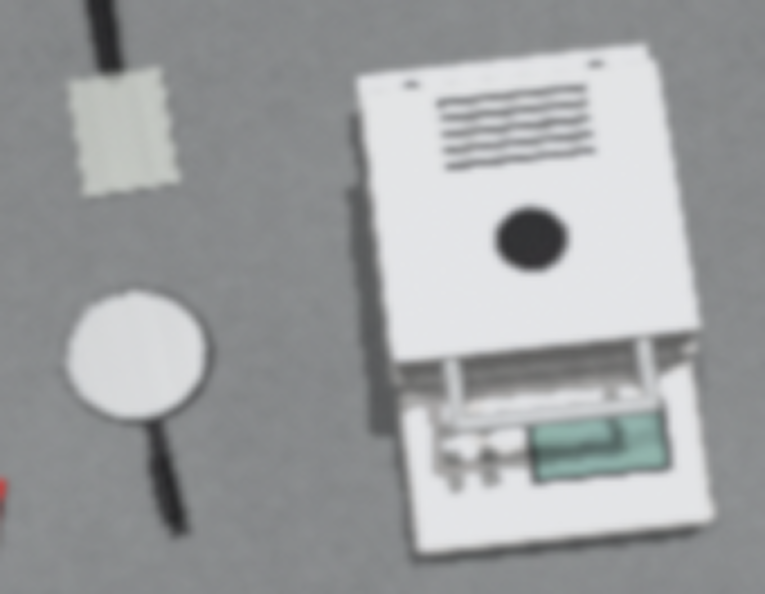

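View pics/sidez.png

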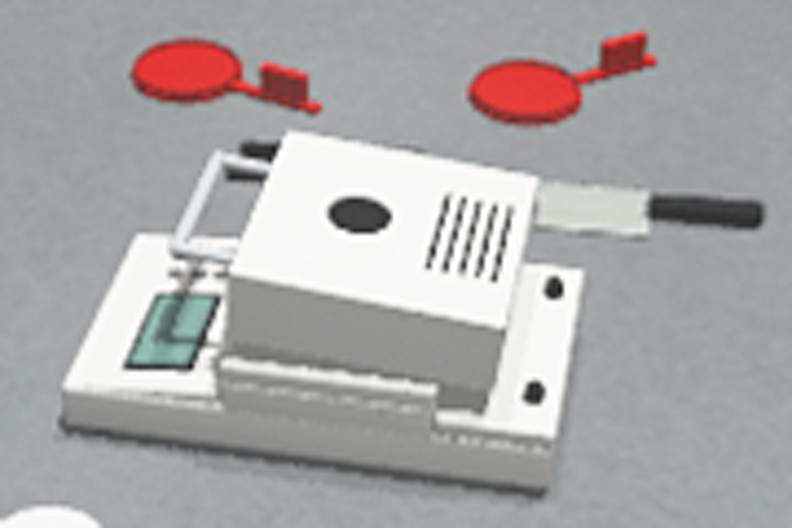

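```bash
cat > h.py <<'E'
from workcell import *
import numpy as np, cv2
from scipy.optimize import least_squares
def cam(f):
    R=np.array(f['attitude']);K=np.array([[f['fx'],0,f['cx']],[0,f['fy'],f['cy']],[0,0,1]])
    return K,np.array(f['dist']),R,np.array(f['xyz'])
def proj(c,P):
    K,d,R,t=c
    return cv2.projectPoints(np.atleast_2d(P).astype(float),cv2.Rodrigues(R.T)[0],-R.T@t,K,d)[0][:,0]
def onplane(c,uv,z):
    K,d,R,t=c
    n=cv2.undistortPoints(np.array(uv,float).reshape(-1,1,2),K,d)[:,0]
    r=np.c_[n,np.ones(len(n))]@R.T
    return t+r*((z-t[2])/r[:,2:])
def place(p,P):
    c,s=np.cos(p[2]),np.sin(p[2]);P=np.atleast_2d(P)
    return np.c_[p[0]+c*P[:,0]-s*P[:,1],p[1]+s*P[:,0]+c*P[:,1],P[:,2]]
E
python3 - <<'E'
from h import *
ft,fs=grab_frame('top'),grab_frame('side');T,S=cam(ft),cam(fs)
tz=lambda p:(180+(p[0]+.5)/4.5-.5,130+(p[1]+.5)/4.1-.5); sz=lambda p:(215+p[0]/4.4,165+p[1]/4.4)
c=[(T,tz((450,420)),(-.097,.053,.125)),(T,tz((655,405)),(-.097,-.053,.125)),(T,tz((415,550)),(-.17,.095,.019)),(T,tz((714,521)),(-.17,-.095,.019)),
(S,sz((62,428)),(-.17,-.095,0)),(S,sz((64,388)),(-.17,-.095,.038)),(S,sz((545,490)),(.17,-.095,0)),(S,sz((137,235)),(-.17,.095,.038)),(S,sz((217,157)),(-.097,.053,.125)),(S,sz((178,248)),(-.097,-.053,.125))]
fun=lambda p:np.concatenate([proj(a,place(p,P))[0]-uv for a,uv,P in c])
r=least_squares(fun,[.6,0,0],loss='soft_l1');print(r.x,np.round(r.fun.reshape(-1,2),1))
print('seat',place(r.x,(.015,0,.066)),'bar',place(r.x,(-.097,0,.125)),'hinge',place(r.x,(.11,0,.085)))
# carrier
for cam_,n in((T,'top'),(S,'side')):
  for nm in('carrier','carrier_grip','spatula','jar','tub'):
    for d in trace(n,nm)[:4]:
        m=d['pixels'];ys,xs=np.nonzero(m);col=(ft if n=='top' else fs)['color'][m].mean(0)
        print(n,nm,round(d['score'],2),col.astype(int),xs.min(),xs.max(),ys.min(),ys.max(),onplane(cam_,(xs.mean(),ys.mean()),0.01)[0].round(3))
g=ft['color'].astype(int)
m=(g.min(2)>185)&(g.max(2)-g.min(2)<25);m[:,:188]=0;m[:,235:]=0;m[:198]=0;m[:240]&=True;m[240:]=0
ys,xs=np.nonzero(m);print('disc',len(xs),xs.mean(),ys.mean(),np.ptp(onplane(T,np.c_[xs,ys],.01),axis=0),onplane(T,[(xs.mean(),ys.mean())],.01))
m=(g.max(2)<80);m[:,190:] &= True;m[:,:200]=0;m[:,232:]=0;m[:225]=0;m[268:]=0
ys,xs=np.nonzero(m);print('stem',len(xs),xs.min(),xs.max(),ys.min(),ys.max());print(onplane(T,np.c_[xs,ys],.02)[[0,-1]], np.c_[xs,ys][[0,-1]])
vx,vy,x0,y0=cv2.fitLine(np.c_[xs,ys].astype(np.float32),cv2.DIST_L2,0,.01,.01).ravel();print(vx,vy,x0,y0)
E
```

```text
[0.57118398 0.02431036 0.1104022 ] [[ 1.   2.6]
 [-4.7  1.5]
 [-1.7  0.5]
 [-2.8 -0.1]
 [ 1.2  1.3]
 [-0.1  0.7]
 [ 1.9  2.4]
 [ 0.5  0.5]
 [-0.3  5.7]
 [-0.1  4.1]]
seat [[0.58609266 0.02596303 0.066     ]] bar [[0.47477453 0.01362309 0.125     ]] hinge [[0.68051429 0.03642995 0.085     ]]
top carrier 0.68 [188  58  56] 153 186 248 310 [0.328 0.392 0.01 ]
top carrier 0.62 [175 176 177] 193 227 200 260 [0.52  0.276 0.01 ]
top carrier_grip 0.95 [186  57  56] 125 170 162 209 [0.616 0.458 0.01 ]
top carrier_grip 0.86 [190  56  54] 153 186 248 309 [0.325 0.392 0.01 ]
top carrier_grip 0.85 [184 186 187] 195 225 202 258 [0.521 0.276 0.01 ]
top spatula 0.77 [153 156 153] 194 220 119 177 [0.725 0.296 0.01 ]
top spatula 0.69 [196 198 200] 259 339 141 264 [0.573 0.014 0.01 ]
top jar 0.58 [181 180 178] 399 437 208 237 [ 0.509 -0.334  0.01 ]
top tub 0.85 [201 201 202] 383 435 115 177 [ 0.743 -0.318  0.01 ]
side carrier 0.81 [186  60  59] 245 285 174 189 [0.339 0.395 0.01 ]
side carrier 0.59 [190  61  60] 322 362 172 192 [0.627 0.476 0.01 ]
side carrier 0.38 [74 73 74] 267 277 197 205 [0.418 0.28  0.01 ]
side carrier_grip 0.93 [187  61  60] 245 285 174 189 [0.339 0.397 0.01 ]
side carrier_grip 0.41 [55 54 54] 271 276 198 200 [0.421 0.289 0.01 ]
side spatula 0.73 [158 162 158] 336 387 206 218 [0.732 0.299 0.01 ]
side jar 0.95 [172 164 155] 210 240 281 331 [ 0.478 -0.265  0.01 ]
side tub 0.69 [205 200 195] 275 347 295 360 [ 0.719 -0.268  0.01 ]
disc 673 209.80534918276373 216.09806835066865 [0.08432709 0.08439056 0.        ] [[0.5353405  0.28018399 0.01      ]]
stem 104 213 220 233 259
[[0.4839028  0.26768678 0.02      ]
 [0.40795678 0.24588027 0.02      ]] [[213 233]
 [220 259]]
0.19824031 0.98015344 216.42308 246.74039
```

```bash
python3 - <<'E'
from h import *
ft,fs=grab_frame('top'),grab_frame('side');T,S=cam(ft),cam(fs)
tz=lambda p:(180+(p[0]+.5)/4.5-.5,130+(p[1]+.5)/4.1-.5); sz=lambda p:(215+p[0]/4.4,165+p[1]/4.4)
def bar(a,y): 
    c,s=np.cos(a),np.sin(a); return (.11-(.207*c-.040*s),y,.085+.207*s+.04*c)
c=[(T,tz((414,550)),(-.17,.095,.019)),(T,tz((715,522)),(-.17,-.095,.019)),
(S,sz((62,428)),(-.17,-.095,0)),(S,sz((64,388)),(-.17,-.095,.038)),(S,sz((545,490)),(.17,-.095,0)),(S,sz((137,235)),(-.17,.095,.038))]
b=[(T,tz((447,420)),.057),(T,tz((658,405)),-.057),(S,sz((217,157)),.057),(S,sz((178,248)),-.057)]
fun=lambda p:np.concatenate([proj(a,place(p,P))[0]-uv for a,uv,P in c]+[proj(a,place(p,bar(p[3],y)))[0]-uv for a,uv,y in b])
for a0 in(0,):
  r=least_squares(fun,[.6,0,0,a0]);print(r.x,r.cost,np.round(r.fun.reshape(-1,2),1))
p=r.x
print('seat',place(p,(.015,0,.066)),'bar',place(p,bar(p[3],0)),'hinge',place(p,(.11,0,.085)))
im=cv2.imread('pics/side0.png');im2=cv2.imread('pics/top0.png')
cr=[]
big=[cv2.resize(i,None,fx=4,fy=4,interpolation=cv2.INTER_CUBIC) for i in(im,im2)]
P=[(x,y,z) for x in(-.17,.17) for y in(-.095,.095) for z in(0,.038)]+[bar(p[3],-.056),bar(p[3],.056),bar(p[3],0)]+[(-.055+.0,y,.143) for y in(.089,-.089)]
for i,cc in((0,S),(1,T)):
    for u in proj(cc,place(p,P)): cv2.circle(big[i],(int(4*u[0]+1.5),int(4*u[1]+1.5)),3,(0,0,255),-1)
    cv2.imwrite(f'pics/ov{i}.png',(big[i][680:1140,880:1560] if i==0 else big[i][520:1100,740:1400]))
E
```

```text
[0.56918215 0.0217381  0.11480803 0.10223907] 14.725839057699206 [[-0.3  1.4]
 [-1.9  0.2]
 [ 0.3  1.8]
 [-1.   1.3]
 [ 1.2  2.7]
 [-0.5  0.9]
 [ 0.9  1. ]
 [-2.3 -0.7]
 [ 0.4 -0. ]
 [ 0.1 -0.2]]
seat [[0.58408341 0.02345644 0.066     ]] bar [[0.4779501  0.01121766 0.14591776]] hinge [[0.678458   0.03433925 0.085     ]]
```

View pics/ov0.png

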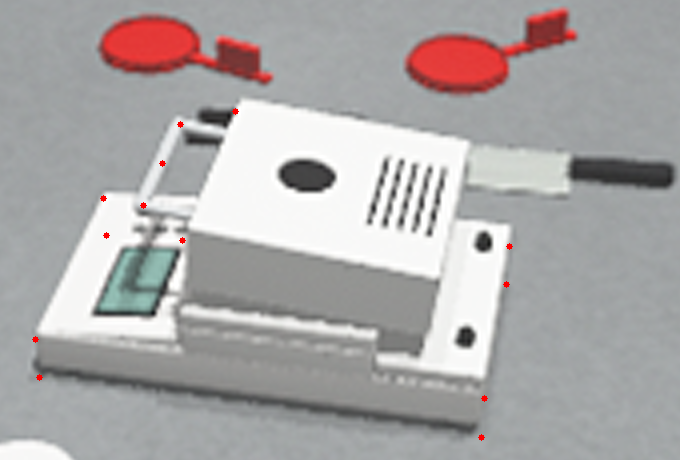

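View pics/ov1.png

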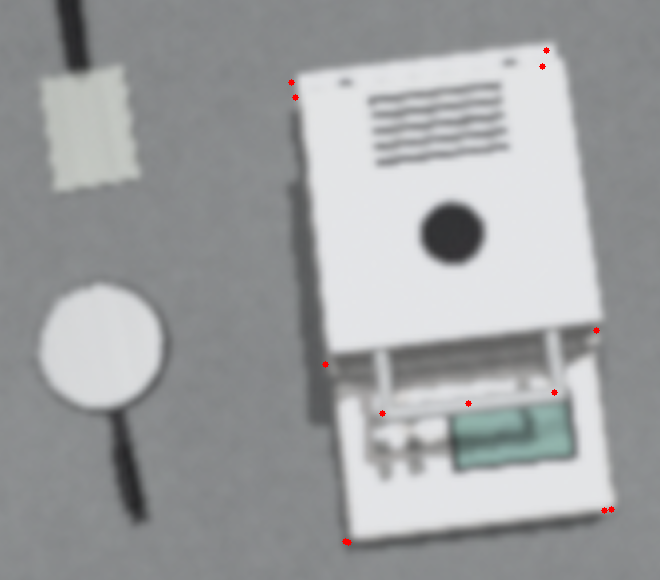

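```bash
cat >> h.py <<'E'
def rows(goal,yaw,n,grip,o=None):
    "print tool-frame rows to a world goal (m), tool-x yaw (None keep)"
    o=o or get_obs();p=np.array(o['ee_pos']);R=np.array(o['tcp_rot'])
    y0=np.arctan2(R[1,0],R[0,0]);d=0 if yaw is None else (yaw-y0+np.pi)%(2*np.pi)-np.pi
    st=(np.array(goal)-p)/n*1000; tr=[];
    for i in range(n):
        tr.append([round(float(v),1) for v in (R.T@st)])
        a=-d/n; R=R@cv2.Rodrigues(np.array([0,0,a]))[0]
    print({"gripper":[grip]*n,"translation":tr,"turn":[round(-d/n,4)]*n})
E
python3 -c "
from h import *
rows([.478,.011,.26],1.686,14,0)"
```

```text
{'gripper': [0, 0, 0, 0, 0, 0, 0, 0, 0, 0, 0, 0, 0, 0], 'translation': [[32.0, -29.2, -0.7], [34.6, -26.1, -0.7], [36.9, -22.7, -0.7], [38.9, -19.2, -0.7], [40.5, -15.5, -0.7], [41.7, -11.7, -0.7], [42.7, -7.7, -0.7], [43.2, -3.7, -0.7], [43.3, 0.4, -0.7], [43.1, 4.4, -0.7], [42.5, 8.4, -0.7], [41.6, 12.3, -0.7], [40.2, 16.2, -0.7], [38.5, 19.8, -0.7]], 'turn': [np.float64(-0.0934), np.float64(-0.0934), np.float64(-0.0934), np.float64(-0.0934), np.float64(-0.0934), np.float64(-0.0934), np.float64(-0.0934), np.float64(-0.0934), np.float64(-0.0934), np.float64(-0.0934), np.float64(-0.0934), np.float64(-0.0934), np.float64(-0.0934), np.float64(-0.0934)]}
```

Call:
apply_moves --gripper '[0,0,0,0,0,0,0,0,0,0,0.5,0.5]' --pt "32 -29 0" --pt "35 -26 0" --pt "37 -23 0" --pt "39 -19 0" --pt "40.5 -15.5 0" --pt "42 -12 0" --pt "43 -8 0" --pt "43 -4 0" --pt "43 0.5 0" --pt "43 4.5 0" --pt "42.5 8.5 0" --pt "41.5 12.5 0" --turn '[-0.0935,-0.0935,-0.0935,-0.0935,-0.0935,-0.0935,-0.0935,-0.0935,-0.0935,-0.0935,-0.0935,-0.0935]'

```text
t: 3.25
ee_pos: [0.4409, -0.0649, 0.2507]
tcp_rot: [[0.067, 0.998, 0.001], [0.998, -0.067, -0.0], [-0.0, 0.001, -1.0]]
ft_force: [0.7, -0.8, -0.2]
grip_width: 0.0591
```

Call:
apply_moves --gripper '[0.6,0.6,0.6]' --pt "40 16 0" --pt "38.5 20 0" --pt "0 0 0" --turn '[-0.0935,-0.0935,0]'

```text
t: 3.55
ee_pos: [0.4807, 0.0155, 0.2506]
tcp_rot: [[-0.123, 0.992, 0.003], [0.992, 0.123, 0.002], [0.002, 0.003, -1.0]]
ft_force: [-0.3, -1.2, -0.3]
grip_width: 0.0341
```

```bash
python3 - <<'E'
from h import *
f=grab_frame('wrist');cv2.imwrite('pics/w1.png',f['color'][:,:,::-1]);o=get_obs();print(o['t'],o['ee_pos'],o['tcp_rot'],o['ft_force'],o['grip_width'],f['xyz'])
print(o['q'])
E
```

```text
3.6 [0.4792551  0.01336944 0.25034233] [[-1.20200918e-01  9.92749393e-01  6.18184224e-04]
 [ 9.92749577e-01  1.20200811e-01  2.08076750e-04]
 [ 1.32261822e-04  6.38713143e-04 -9.99999787e-01]] [-1.0505934  -0.49405182 -0.32217918] 0.034259735518967535 [0.47177765 0.08165529 0.37275284]
[-6.04247614e-02  1.72679984e-01  1.69567486e+00  2.56338132e-04
  1.27263333e+00 -1.80992215e-01]
```

View pics/w1.png

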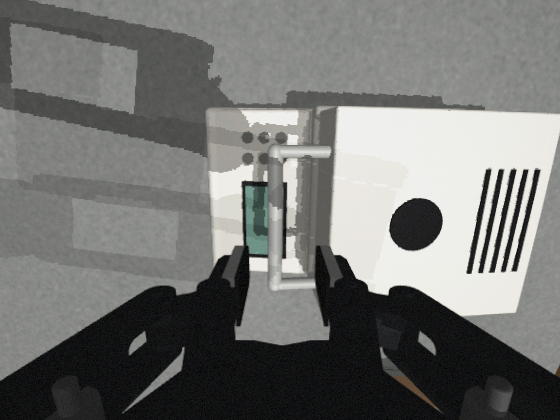

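```bash
python3 - <<'E'
from h import *
f=grab_frame('wrist');W=cam(f)
for z in(.125,.135,.146,.155):
    a,b=onplane(W,[(276,149),(277,286)],z);print(z,a.round(4),b.round(4),'len',np.linalg.norm(a-b).round(4),'mid',((a+b)/2).round(4),'yaw',np.arctan2(-(a-b)[0],(a-b)[1]))
# front console corner(+y) at z .038, hood top corner front +y
print(onplane(W,[(207,109),(213,270)],.038))
print(onplane(W,[(338,107)],.16))
E
python3 - <<'E'
import cv2
a=cv2.imread('pics/w1.png');cv2.imwrite('pics/w1z.png',cv2.resize(a[90:320,190:390],None,fx=3,fy=2.6,interpolation=cv2.INTER_CUBIC))
E
```

```text
0.125 [0.4679 0.0639 0.125 ] [ 0.4833 -0.0599  0.125 ] len 0.1248 mid [0.4756 0.002  0.125 ] yaw 0.12409844973023033
0.135 [0.468  0.0645 0.135 ] [ 0.4828 -0.0543  0.135 ] len 0.1197 mid [0.4754 0.0051 0.135 ] yaw 0.12409844973023015
0.146 [0.4681 0.0653 0.146 ] [ 0.4822 -0.0481  0.146 ] len 0.1142 mid [0.4752 0.0086 0.146 ] yaw 0.12409844973023035
0.155 [0.4682 0.0658 0.155 ] [ 0.4818 -0.043   0.155 ] len 0.1096 mid [0.475  0.0114 0.155 ] yaw 0.1240984497302302
[[ 0.38849701  0.09133571  0.038     ]
 [ 0.40657946 -0.09688095  0.038     ]]
[[0.50676802 0.09919185 0.16      ]]
```

View pics/w1z.png

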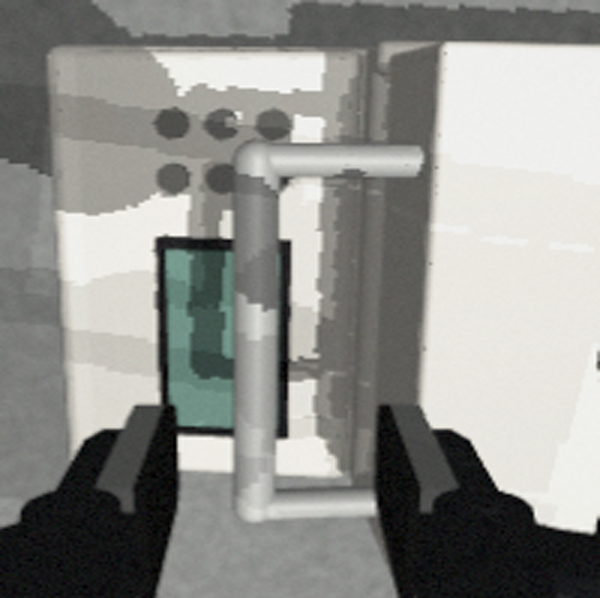

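Call:
apply_moves --gripper '[0.6,0.6,0.6,0.6]' --pt "-3 -4 30" --pt "0 0 35" --pt "0 0 32" --pt "0 0 0" --turn '[0.008,0,0,0]'

```text
t: 4.05
ee_pos: [0.4704, 0.0065, 0.15]
tcp_rot: [[-0.105, 0.994, -0.009], [0.994, 0.105, 0.0], [0.001, -0.009, -1.0]]
ft_force: [-0.7, -0.4, 0.3]
grip_width: 0.0342
```

```bash
python3 - <<'E'
from h import *
f=grab_frame('wrist');cv2.imwrite('pics/w2.png',f['color'][:,:,::-1])
f=grab_frame('side');cv2.imwrite('pics/s2.png',cv2.resize(f['color'][150:290,180:380,::-1],None,fx=4,fy=4))
E
```

```text
(no output)
```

View pics/w2.png

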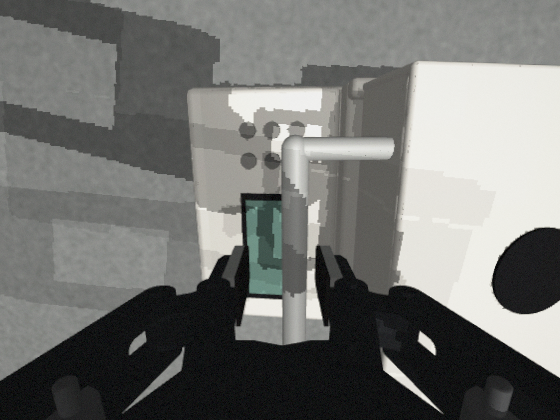

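View pics/s2.png

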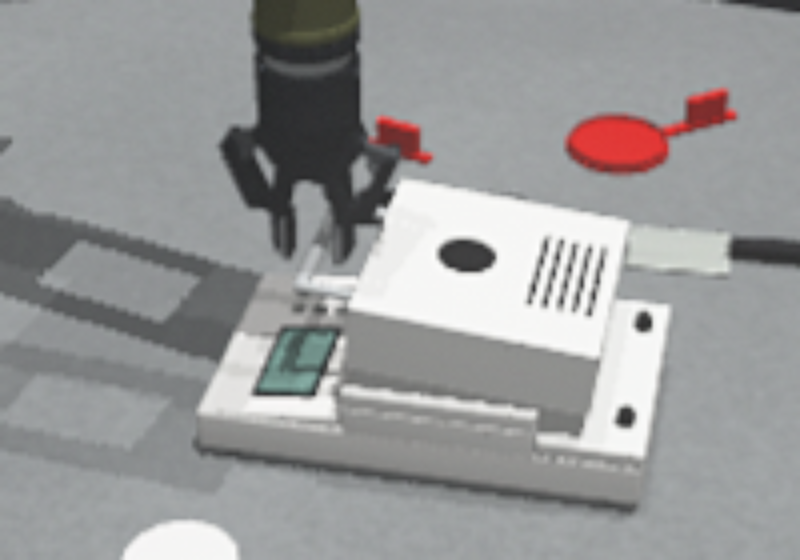

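Call:
apply_moves --gripper '[0.6,0.75,0.9,1,1,1]' --pt "0 5 3" --pt "0 0 0" --pt "0 0 0" --pt "0 0 0" --pt "0 0 0" --pt "0 0 0" --turn '[0,0,0,0,0,0]'

```text
t: 4.75
ee_pos: [0.4757, 0.0072, 0.1504]
tcp_rot: [[-0.109, 0.994, -0.007], [0.994, 0.109, -0.002], [-0.002, -0.007, -1.0]]
ft_force: [-7.7, -4.7, 2.6]
grip_width: 0.0096
```

```bash
python3 - <<'E'
from h import *
f=grab_frame('wrist');cv2.imwrite('pics/w3.png',f['color'][:,:,::-1]);o=get_obs();print(o['ee_pos'],o['ft_force'],o['wrist_torque'],o['grip_width'])
f=grab_frame('side');cv2.imwrite('pics/s3.png',cv2.resize(f['color'][150:290,180:380,::-1],None,fx=4,fy=4))
E
```

```text
[0.47574528 0.00718388 0.15041826] [-7.72322546 -4.47850353  2.94544413] [-0.75979049  1.30469299  0.08079235] 0.009896816891147433
```

View pics/w3.png

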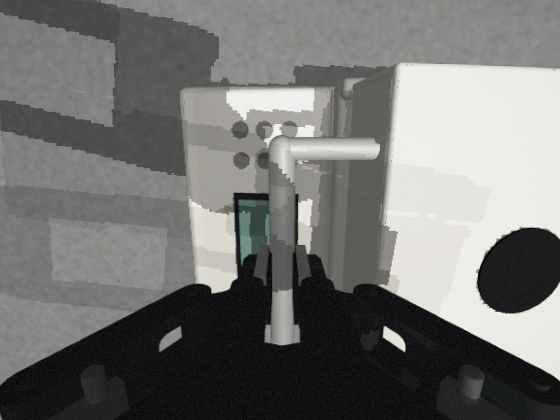

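View pics/s3.png

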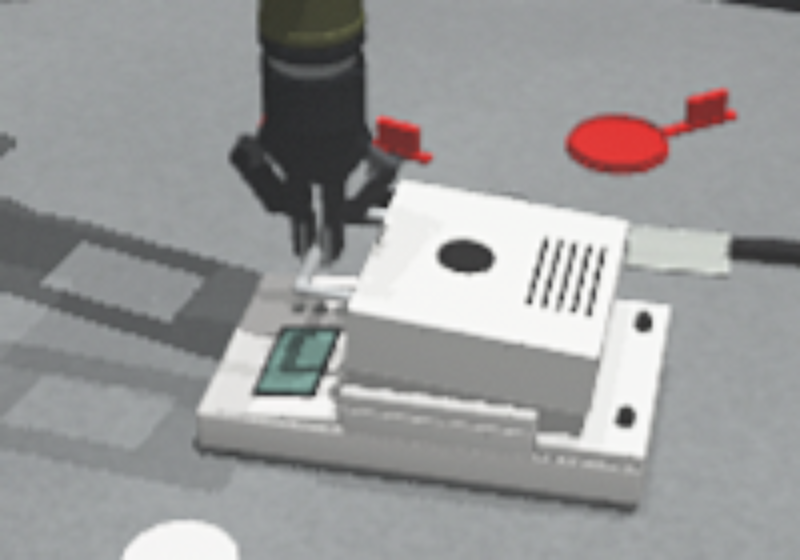

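```bash
python3 - <<'E'
import numpy as np
r=.2108;b=np.arctan2(.04,.207)
a=np.r_[.107,np.linspace(.107,1.187,28)[1:],np.arange(1.199,1.6,.012)]
u=-r*np.cos(a+b);z=r*np.sin(a+b)
for i in range(1,len(a)): print(round(a[i],3),[0,round((u[i]-u[i-1])*1000,1),round(-(z[i]-z[i-1])*1000,1)],round((u[i]-u[0])*1000,1),round((z[i]-z[0])*1000,1))
E
```

```text
0.147 [0, np.float64(2.6), np.float64(-8.0)] 2.6 8.0
0.187 [0, np.float64(3.0), np.float64(-7.9)] 5.6 15.9
0.227 [0, np.float64(3.3), np.float64(-7.8)] 8.9 23.7
0.267 [0, np.float64(3.6), np.float64(-7.6)] 12.4 31.3
0.307 [0, np.float64(3.9), np.float64(-7.5)] 16.3 38.8
0.347 [0, np.float64(4.2), np.float64(-7.3)] 20.5 46.1
0.387 [0, np.float64(4.5), np.float64(-7.2)] 24.9 53.3
0.427 [0, np.float64(4.7), np.float64(-7.0)] 29.7 60.2
0.467 [0, np.float64(5.0), np.float64(-6.8)] 34.7 67.0
0.507 [0, np.float64(5.3), np.float64(-6.6)] 40.0 73.6
0.547 [0, np.float64(5.5), np.float64(-6.4)] 45.5 79.9
0.587 [0, np.float64(5.8), np.float64(-6.1)] 51.3 86.1
0.627 [0, np.float64(6.0), np.float64(-5.9)] 57.4 92.0
0.667 [0, np.float64(6.3), np.float64(-5.6)] 63.6 97.6
0.707 [0, np.float64(6.5), np.float64(-5.4)] 70.1 103.0
0.747 [0, np.float64(6.7), np.float64(-5.1)] 76.8 108.1
0.787 [0, np.float64(6.9), np.float64(-4.9)] 83.7 113.0
0.827 [0, np.float64(7.1), np.float64(-4.6)] 90.8 117.5
0.867 [0, np.float64(7.3), np.float64(-4.3)] 98.1 121.8
0.907 [0, np.float64(7.4), np.float64(-4.0)] 105.5 125
[... 1621 characters left out ...]
np.float64(0.2)] 216.5 148.4
1.463 [0, np.float64(2.5), np.float64(0.2)] 219.0 148.2
1.475 [0, np.float64(2.5), np.float64(0.2)] 221.5 148.0
1.487 [0, np.float64(2.5), np.float64(0.3)] 224.0 147.7
1.499 [0, np.float64(2.5), np.float64(0.3)] 226.6 147.4
1.511 [0, np.float64(2.5), np.float64(0.3)] 229.1 147.1
1.523 [0, np.float64(2.5), np.float64(0.3)] 231.6 146.8
1.535 [0, np.float64(2.5), np.float64(0.4)] 234.1 146.4
1.547 [0, np.float64(2.5), np.float64(0.4)] 236.6 146.0
1.559 [0, np.float64(2.5), np.float64(0.4)] 239.1 145.6
1.571 [0, np.float64(2.5), np.float64(0.5)] 241.6 145.1
1.583 [0, np.float64(2.5), np.float64(0.5)] 244.0 144.6
1.595 [0, np.float64(2.5), np.float64(0.5)] 246.5 144.1
```

Call:
apply_moves --gripper '[1,1,1,1]' --pt "0 2.5 -8" --pt "0 3 -8" --pt "0 3.3 -8" --pt "0 3.6 -7.5" --turn '[0,0,0,0]'

```text
t: 5.25
ee_pos: [0.4865, 0.0084, 0.1807]
tcp_rot: [[-0.109, 0.994, -0.011], [0.994, 0.109, -0.003], [-0.001, -0.012, -1.0]]
ft_force: [-7.4, -5.6, -5.4]
grip_width: 0.0098
```

Call:
apply_moves --gripper '[1,1,1,1,1,1,1,1]' --pt "0 3.9 -7.5" --pt "0 4.2 -7.3" --pt "0 4.5 -7.2" --pt "0 4.7 -7" --pt "0 5 -6.8" --pt "0 5.3 -6.6" --pt "0 5.5 -6.4" --pt "0 5.8 -6.1" --turn '[0,0,0,0,0,0,0,0]'

```text
t: 6.05
ee_pos: [0.5212, 0.0122, 0.2357]
tcp_rot: [[-0.108, 0.994, -0.02], [0.994, 0.108, -0.004], [-0.001, -0.02, -1.0]]
ft_force: [-17.5, -5.3, 6.5]
grip_width: 0.0098
```

```bash
python3 - <<'E'
from h import *
o=get_obs();print(o['ee_pos'],o['ft_force'],o['grip_width'])
f=grab_frame('wrist');cv2.imwrite('pics/w4.png',f['color'][:,:,::-1])
f=grab_frame('side');cv2.imwrite('pics/s4.png',cv2.resize(f['color'][130:290,180:380,::-1],None,fx=3.5,fy=3.5))
E
```

```text
[0.52121509 0.01223954 0.23569579] [-17.45279664  -5.28976027   6.51336312] 0.009822202529237106
```

View pics/s4.png

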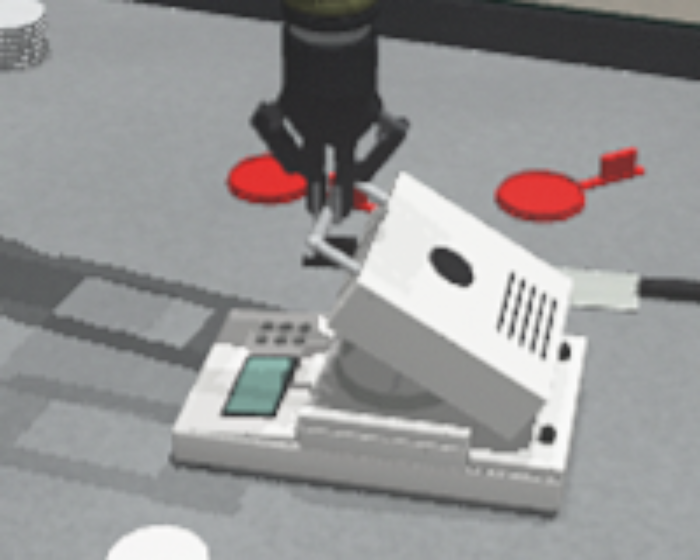

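View pics/w4.png

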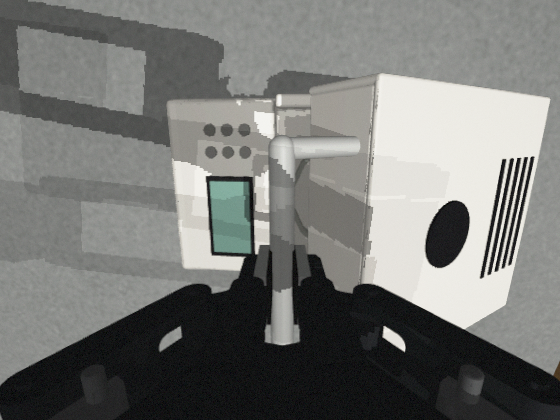

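```bash
python3 - <<'E'
import numpy as np
r=.2108;b=.191
a=np.linspace(.534,1.174,17)
u=-r*np.cos(a+b);z=r*np.sin(a+b)
for i in range(1,len(a)): print(round(a[i],3),[0,round((u[i]-u[i-1])*1000,1),round(-(z[i]-z[i-1])*1000,1)])
E
```

```text
0.574 [0, np.float64(5.7), np.float64(-6.2)]
0.614 [0, np.float64(6.0), np.float64(-6.0)]
0.654 [0, np.float64(6.2), np.float64(-5.7)]
0.694 [0, np.float64(6.4), np.float64(-5.5)]
0.734 [0, np.float64(6.6), np.float64(-5.2)]
0.774 [0, np.float64(6.8), np.float64(-4.9)]
0.814 [0, np.float64(7.0), np.float64(-4.7)]
0.854 [0, np.float64(7.2), np.float64(-4.4)]
0.894 [0, np.float64(7.4), np.float64(-4.1)]
0.934 [0, np.float64(7.5), np.float64(-3.8)]
0.974 [0, np.float64(7.7), np.float64(-3.5)]
1.014 [0, np.float64(7.8), np.float64(-3.2)]
1.054 [0, np.float64(7.9), np.float64(-2.9)]
1.094 [0, np.float64(8.0), np.float64(-2.5)]
1.134 [0, np.float64(8.1), np.float64(-2.2)]
1.174 [0, np.float64(8.2), np.float64(-1.9)]
```

Call:
apply_moves --gripper '[1,1,1,1,1,1]' --pt "0 3.7 -8.2" --pt "0 4 -8" --pt "0 6.2 -5.7" --pt "0 6.4 -5.5" --pt "0 6.6 -5.2" --pt "0 6.8 -5" --turn '[0,0,0,0,0,0]'

```text
t: 6.75
ee_pos: [0.5637, 0.017, 0.2744]
tcp_rot: [[-0.108, 0.994, -0.003], [0.994, 0.108, -0.001], [-0.001, -0.003, -1.0]]
ft_force: [-2.0, -4.4, -6.4]
grip_width: 0.0091
```

```bash
python3 - <<'E'
import numpy as np
from scipy.optimize import least_squares
P=np.array([[.4757,.0072,.1504],[.4865,.0084,.1807],[.5212,.0122,.2357],[.5637,.0170,.2744]])
u=P[:,:2]@[np.cos(.11),np.sin(.11)];z=P[:,2]
for R in(.2108,):
  r=least_squares(lambda c:np.hypot(u-c[0],z-c[1])-R,[.68,.09]);c=r.x;print(c,r.fun,np.arctan2(z-c[1],c[0]-u)-.191)
r=least_squares(lambda c:np.hypot(u-c[0],z-c[1])-c[2],[.68,.09,.21]);print(r.x,r.fun)
print(u)
R=.2108
a=np.linspace(np.arctan2(z[-1]-c[1],c[0]-u[-1]),1.2+.191,12);uu=c[0]-R*np.cos(a);zz=c[1]+R*np.sin(a)
print(np.c_[a[1:]-.191,np.diff(uu)*1e3,-np.diff(zz)*1e3].round(2))
E
```

```text
[0.67814792 0.09788258] [ 0.00036739 -0.00016928 -0.00056687  0.00041497] [0.0603383  0.21309603 0.523905   0.79844987]
[0.69087671 0.0887749  0.22587001] [-3.78499158e-05  7.04492786e-05 -4.94040905e-05  1.68047281e-05]
[0.47361532 0.48448178 0.51938921 0.56215928]
[[ 0.83  6.51 -4.11]
 [ 0.87  6.65 -3.87]
 [ 0.91  6.79 -3.62]
 [ 0.94  6.92 -3.37]
 [ 0.98  7.04 -3.12]
 [ 1.02  7.14 -2.86]
 [ 1.05  7.24 -2.6 ]
 [ 1.09  7.33 -2.33]
 [ 1.13  7.41 -2.06]
 [ 1.16  7.48 -1.79]
 [ 1.2   7.54 -1.51]]
```

Call:
apply_moves --gripper '[1,1,1,1,1,1,1,1,1]' --pt "0 6.7 -3.5" --pt "0 6.7 -3.5" --pt "0 6.8 -3.6" --pt "0 6.9 -3.4" --pt "0 7 -3.1" --pt "0 7.1 -2.9" --pt "0 7.2 -2.6" --pt "0 7.3 -2.3" --pt "0 7.4 -2" --turn '[0,0,0,0,0,0,0,0,0]'

```text
t: 7.65
ee_pos: [0.6268, 0.0239, 0.3036]
tcp_rot: [[-0.108, 0.994, 0.0], [0.994, 0.108, -0.001], [-0.001, 0.0, -1.0]]
ft_force: [-4.5, -3.9, 4.3]
grip_width: 0.0089
```

```bash
python3 - <<'E'
from h import *
o=get_obs();print(o['ee_pos'],o['ft_force'],o['grip_width'])
p=o['ee_pos'];u=p[0]*np.cos(.11)+p[1]*np.sin(.11);print(np.arctan2(p[2]-.0979,.6781-u)-.191,np.hypot(p[2]-.0979,.6781-u))
f=grab_frame('side');cv2.imwrite('pics/s5.png',cv2.resize(f['color'][110:290,180:380,::-1],None,fx=3.2,fy=3.2))
E
```

```text
[0.62675504 0.02393774 0.3035855 ] [-4.51471459 -3.89014324  4.33433353] 0.008924775233251312
1.1298646385510684 0.21228122092246157
```

View pics/s5.png

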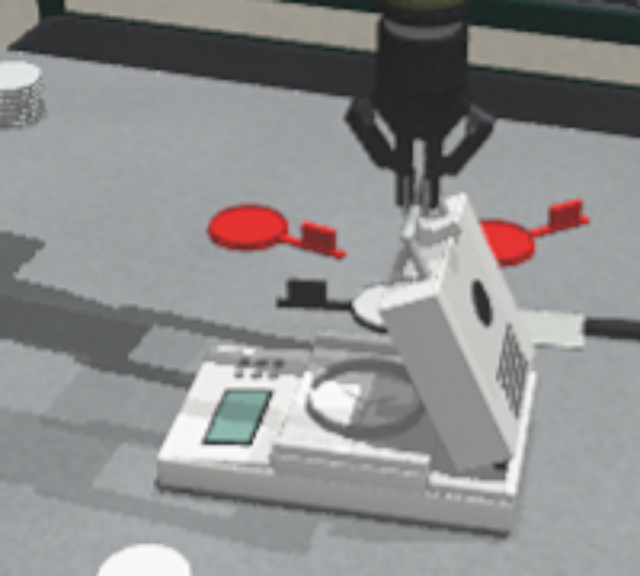

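Call:
apply_moves --gripper '[1,1,1,1]' --pt "0 2.5 -0.2" --pt "0 2.5 -0.3" --pt "0 2.5 -0.3" --pt "0 2.5 -0.3" --turn '[0,0,0,0]'

```text
t: 8.1
ee_pos: [0.6365, 0.025, 0.3057]
tcp_rot: [[-0.108, 0.994, 0.001], [0.994, 0.108, -0.001], [-0.001, 0.001, -1.0]]
ft_force: [-7.4, -3.3, 9.7]
grip_width: 0.0095
```

Call:
apply_moves --gripper '[1,1]' --pt "0 2.5 -0.4" --pt "0 2.5 -0.4" --turn '[0,0]'

```text
t: 8.3
ee_pos: [0.6425, 0.0257, 0.3073]
tcp_rot: [[-0.108, 0.994, 0.004], [0.994, 0.108, -0.0], [-0.001, 0.004, -1.0]]
ft_force: [-6.2, -3.1, 9.4]
grip_width: 0.0095
```

Call:
apply_moves --gripper '[1,1]' --pt "0 2 -1.5" --pt "0 2 -1.5" --turn '[0,0]'

```text
t: 8.5
ee_pos: [0.6456, 0.0261, 0.3079]
tcp_rot: [[-0.108, 0.994, 0.0], [0.994, 0.108, -0.001], [-0.001, 0.0, -1.0]]
ft_force: [-4.5, -3.5, -2.8]
grip_width: 0.009
```

Call:
apply_moves --gripper '[1]' --pt "0 2 -0.5" --turn '[0]'

```text
t: 8.6
ee_pos: [0.6474, 0.0263, 0.3081]
tcp_rot: [[-0.108, 0.994, -0.001], [0.994, 0.108, -0.001], [-0.001, -0.001, -1.0]]
ft_force: [-4.5, -3.3, 0.1]
grip_width: 0.0093
```

Call:
apply_moves --gripper '[1]' --pt "0 2 -0.5" --turn '[0]'

```text
t: 8.7
ee_pos: [0.6492, 0.0265, 0.3084]
tcp_rot: [[-0.108, 0.994, -0.001], [0.994, 0.108, -0.001], [-0.001, -0.001, -1.0]]
ft_force: [-4.4, -3.0, -1.1]
grip_width: 0.0094
```

Call:
apply_moves --gripper '[1]' --pt "0 2 -0.3" --turn '[0]'

```text
t: 8.8
ee_pos: [0.6511, 0.0267, 0.3086]
tcp_rot: [[-0.108, 0.994, -0.002], [0.994, 0.108, -0.001], [-0.0, -0.002, -1.0]]
ft_force: [-5.1, -3.7, 0.2]
grip_width: 0.009
```

Call:
apply_moves --gripper '[1]' --pt "0 2 -0.3" --turn '[0]'

```text
t: 8.9
ee_pos: [0.6536, 0.0269, 0.3093]
tcp_rot: [[-0.108, 0.994, 0.0], [0.994, 0.108, -0.001], [-0.001, -0.0, -1.0]]
ft_force: [-2.9, -3.3, -0.6]
grip_width: 0.0091
```

Call:
apply_moves --gripper '[1]' --pt "0 2 -0.3" --turn '[0]'

```text
t: 9.0
ee_pos: [0.656, 0.0272, 0.3096]
tcp_rot: [[-0.108, 0.994, 0.001], [0.994, 0.108, -0.0], [-0.001, 0.001, -1.0]]
ft_force: [-3.4, -3.0, 0.1]
grip_width: 0.0093
```

Call:
apply_moves --gripper '[1]' --pt "0 2 -0.2" --turn '[0]'

```text
t: 9.1
ee_pos: [0.6579, 0.0274, 0.3098]
tcp_rot: [[-0.108, 0.994, 0.001], [0.994, 0.108, -0.0], [-0.001, 0.001, -1.0]]
ft_force: [-5.6, -2.8, 0.9]
grip_width: 0.0091
```

Call:
apply_moves --gripper '[1]' --pt "0 1.5 -0.2" --turn '[0]'

```text
t: 9.2
ee_pos: [0.6594, 0.0276, 0.3099]
tcp_rot: [[-0.108, 0.994, 0.0], [0.994, 0.108, -0.0], [-0.0, 0.0, -1.0]]
ft_force: [-4.6, -2.9, -0.2]
grip_width: 0.0091
```

Call:
apply_moves --gripper '[1]' --pt "0 2 0" --turn '[0]'

```text
t: 9.3
ee_pos: [0.6612, 0.0278, 0.3101]
tcp_rot: [[-0.108, 0.994, 0.0], [0.994, 0.108, -0.001], [-0.001, 0.0, -1.0]]
ft_force: [-5.6, -2.8, 1.6]
grip_width: 0.0092
```

Call:
apply_moves --gripper '[1]' --pt "0 1.5 0" --turn '[0]'

```text
t: 9.4
ee_pos: [0.6627, 0.0279, 0.3102]
tcp_rot: [[-0.108, 0.994, 0.0], [0.994, 0.108, -0.001], [-0.001, 0.0, -1.0]]
ft_force: [-5.0, -3.0, 2.6]
grip_width: 0.0097
```

Call:
apply_moves --gripper '[1]' --pt "0 2 -0.5" --turn '[0]'

```text
t: 9.5
ee_pos: [0.6643, 0.0281, 0.3103]
tcp_rot: [[-0.108, 0.994, -0.001], [0.994, 0.108, -0.001], [-0.0, -0.001, -1.0]]
ft_force: [-5.5, -2.7, -0.6]
grip_width: 0.0095
```

Call:
apply_moves --gripper '[1]' --pt "0 1.5 0" --turn '[0]'

```text
t: 9.6
ee_pos: [0.6659, 0.0283, 0.3104]
tcp_rot: [[-0.108, 0.994, -0.001], [0.994, 0.108, -0.001], [-0.0, -0.001, -1.0]]
ft_force: [-5.3, -3.7, 1.5]
grip_width: 0.0092
```

Call:
apply_moves --gripper '[1]' --pt "0 2 0" --turn '[0]'

```text
t: 9.7
ee_pos: [0.6677, 0.0285, 0.3105]
tcp_rot: [[-0.108, 0.994, -0.001], [0.994, 0.108, -0.001], [-0.001, -0.001, -1.0]]
ft_force: [-5.0, -3.8, 3.0]
grip_width: 0.0091
```

Call:
apply_moves --gripper '[1]' --pt "0 1.5 0" --turn '[0]'

```text
t: 9.8
ee_pos: [0.6701, 0.0288, 0.311]
tcp_rot: [[-0.108, 0.994, 0.002], [0.994, 0.108, -0.0], [-0.0, 0.002, -1.0]]
ft_force: [-3.2, -2.8, 1.1]
grip_width: 0.0093
```

Call:
apply_moves --gripper '[1]' --pt "0 2 -0.2" --turn '[0]'

```text
t: 9.9
ee_pos: [0.6723, 0.029, 0.3111]
tcp_rot: [[-0.108, 0.994, 0.002], [0.994, 0.108, -0.0], [-0.0, 0.002, -1.0]]
ft_force: [-4.2, -3.6, 3.0]
grip_width: 0.0094
```

Call:
apply_moves --gripper '[1]' --pt "0 1.5 0" --turn '[0]'

```text
t: 10.0
ee_pos: [0.6739, 0.0293, 0.3111]
tcp_rot: [[-0.108, 0.994, 0.003], [0.994, 0.108, -0.0], [-0.0, 0.003, -1.0]]
ft_force: [-4.7, -2.7, 6.2]
grip_width: 0.009
```

Call:
apply_moves --gripper '[1]' --pt "0 1.5 -1" --turn '[0]'

```text
t: 10.1
ee_pos: [0.6749, 0.0293, 0.3111]
tcp_rot: [[-0.108, 0.994, 0.001], [0.994, 0.108, -0.0], [-0.0, 0.001, -1.0]]
ft_force: [-3.9, -2.6, 0.7]
grip_width: 0.0094
```

Call:
apply_moves --gripper '[1]' --pt "0 1.5 0" --turn '[0]'

```text
t: 10.2
ee_pos: [0.6763, 0.0295, 0.3111]
tcp_rot: [[-0.108, 0.994, 0.001], [0.994, 0.108, -0.0], [-0.0, 0.001, -1.0]]
ft_force: [-5.1, -2.7, 3.9]
grip_width: 0.009
```

Call:
apply_moves --gripper '[1]' --pt "0 1.5 -0.3" --turn '[0]'

```text
t: 10.3
ee_pos: [0.6776, 0.0296, 0.3111]
tcp_rot: [[-0.108, 0.994, 0.0], [0.994, 0.108, -0.0], [-0.0, 0.0, -1.0]]
ft_force: [-4.9, -3.7, 2.3]
grip_width: 0.009
```

Call:
apply_moves --gripper '[1]' --pt "0 1.5 0" --turn '[0]'

```text
t: 10.4
ee_pos: [0.679, 0.0298, 0.3111]
tcp_rot: [[-0.108, 0.994, -0.0], [0.994, 0.108, -0.0], [-0.0, -0.0, -1.0]]
ft_force: [-4.7, -3.0, 3.1]
grip_width: 0.0094
```

Call:
apply_moves --gripper '[1]' --pt "0 1.5 0" --turn '[0]'

```text
t: 10.5
ee_pos: [0.6804, 0.0299, 0.3111]
tcp_rot: [[-0.108, 0.994, -0.0], [0.994, 0.108, -0.0], [-0.0, -0.0, -1.0]]
ft_force: [-3.9, -3.7, 4.6]
grip_width: 0.0093
```

Call:
apply_moves --gripper '[1]' --pt "0 1.5 0" --turn '[0]'

```text
t: 10.6
ee_pos: [0.6818, 0.0301, 0.3111]
tcp_rot: [[-0.108, 0.994, -0.001], [0.994, 0.108, -0.0], [-0.0, -0.001, -1.0]]
ft_force: [-5.1, -3.6, 3.2]
grip_width: 0.009
```

Call:
apply_moves --gripper '[1]' --pt "0 1.5 0.2" --turn '[0]'

```text
t: 10.7
ee_pos: [0.6833, 0.0302, 0.311]
tcp_rot: [[-0.108, 0.994, -0.0], [0.994, 0.108, -0.0], [-0.0, -0.0, -1.0]]
ft_force: [-5.1, -3.2, 4.9]
grip_width: 0.0092
```

Call:
apply_moves --gripper '[1]' --pt "0 1.5 0" --turn '[0]'

```text
t: 10.8
ee_pos: [0.6845, 0.0304, 0.311]
tcp_rot: [[-0.108, 0.994, -0.001], [0.994, 0.108, -0.0], [-0.0, -0.001, -1.0]]
ft_force: [-6.8, -2.7, 4.5]
grip_width: 0.0091
```

Call:
apply_moves --gripper '[1]' --pt "0 1 0" --turn '[0]'

```text
t: 10.9
ee_pos: [0.6851, 0.0305, 0.311]
tcp_rot: [[-0.108, 0.994, -0.002], [0.994, 0.108, -0.0], [-0.0, -0.002, -1.0]]
ft_force: [-6.6, -2.2, 5.1]
grip_width: 0.0093
```

Call:
apply_moves --gripper '[1]' --pt "0 0.8 0" --turn '[0]'

```text
t: 11.0
ee_pos: [0.6858, 0.0305, 0.3112]
tcp_rot: [[-0.108, 0.994, -0.002], [0.994, 0.108, -0.0], [-0.0, -0.002, -1.0]]
ft_force: [-5.1, -3.1, 5.2]
grip_width: 0.0092
```

Call:
apply_moves --gripper '[1]' --pt "0 1 0" --turn '[0]'

```text
t: 11.1
ee_pos: [0.6869, 0.0306, 0.3114]
tcp_rot: [[-0.108, 0.994, -0.001], [0.994, 0.108, -0.0], [-0.0, -0.001, -1.0]]
ft_force: [-8.2, -3.3, 6.4]
grip_width: 0.0091
```

Call:
apply_moves --gripper '[1,1]' --pt "0 0 0" --pt "0 0 0" --turn '[0,0]'

```text
t: 11.3
ee_pos: [0.6869, 0.0306, 0.3114]
tcp_rot: [[-0.108, 0.994, -0.001], [0.994, 0.108, -0.0], [-0.0, -0.001, -1.0]]
ft_force: [-6.9, -3.4, 4.6]
grip_width: 0.0089
```

```bash
python3 - <<'E'
from h import *
f=grab_frame('wrist');cv2.imwrite('pics/w6.png',f['color'][:,:,::-1])
f=grab_frame('side');cv2.imwrite('pics/s6.png',cv2.resize(f['color'][110:290,180:380,::-1],None,fx=3.2,fy=3.2))
print(get_obs()['ft_force'])
E
```

```text
[-7.77630094 -3.15027897  5.25129842]
```

View pics/s6.png

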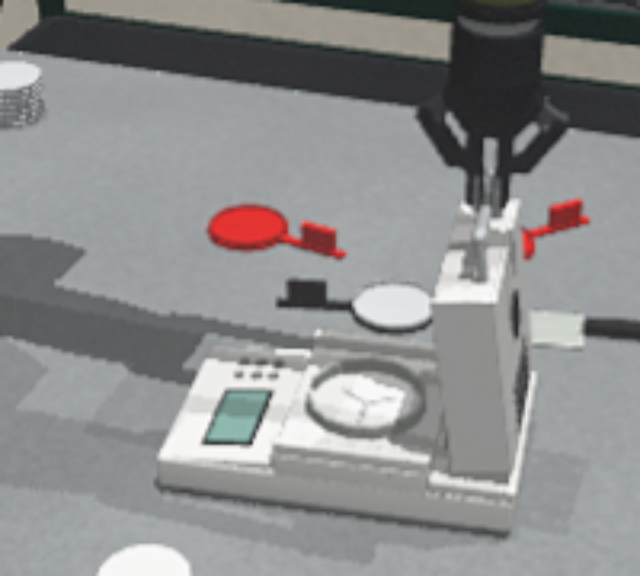

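View pics/w6.png

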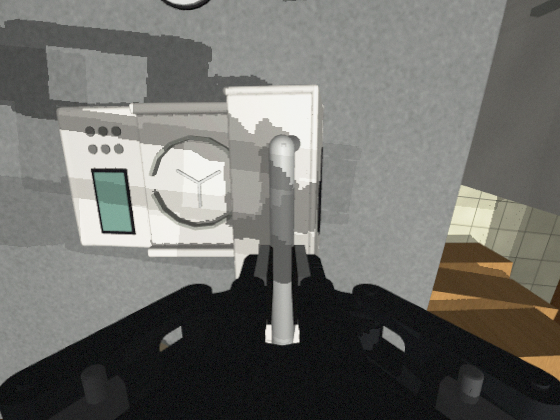

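Call:
apply_moves --gripper '[1]' --pt "0 1 0" --turn '[0]'

```text
t: 11.5
ee_pos: [0.6874, 0.0307, 0.3114]
tcp_rot: [[-0.108, 0.994, -0.002], [0.994, 0.108, -0.001], [-0.0, -0.002, -1.0]]
ft_force: [-9.4, -3.2, 5.6]
grip_width: 0.0089
```

Call:
apply_moves --gripper '[1]' --pt "0 0 0" --turn '[0]'

```text
t: 11.6
ee_pos: [0.6875, 0.0307, 0.3113]
tcp_rot: [[-0.108, 0.994, -0.002], [0.994, 0.108, -0.001], [-0.0, -0.002, -1.0]]
ft_force: [-8.4, -3.4, 5.7]
grip_width: 0.009
```

Call:
apply_moves --gripper '[1]' --pt "0 0.5 0" --turn '[0]'

```text
t: 11.7
ee_pos: [0.6876, 0.0307, 0.3113]
tcp_rot: [[-0.108, 0.994, -0.003], [0.994, 0.108, -0.001], [-0.0, -0.003, -1.0]]
ft_force: [-8.8, -3.6, 7.0]
grip_width: 0.0091
```

Call:
apply_moves --gripper '[0.8,0.6,0.6,0.6,0.6,0.6]' --pt "0 0 0" --pt "0 0 0" --pt "0 0 0" --pt "0 0 -20" --pt "0 0 -40" --pt "0 0 0" --turn '[0,0,0,0,0,0]'

```text
t: 12.3
ee_pos: [0.6926, 0.0316, 0.3767]
tcp_rot: [[-0.108, 0.994, 0.013], [0.994, 0.108, 0.001], [-0.001, 0.013, -1.0]]
ft_force: [0.9, -1.3, 0.3]
grip_width: 0.0339
```

```bash
python3 - <<'E'
from h import *
o=get_obs();print(o['t'],o['ee_pos'],o['ft_force'],o['q'])
f=grab_frame('wrist');cv2.imwrite('pics/w7.png',f['color'][:,:,::-1])
f=grab_frame('side');cv2.imwrite('pics/s7.png',cv2.resize(f['color'][130:290,180:380,::-1],None,fx=3.5,fy=3.5))
E
```

```text
12.3 [0.69260815 0.031567   0.3766897 ] [ 0.88619111 -1.29956403  0.2784929 ] [-1.58202562e-02  4.14500969e-01  1.02821294e+00  9.14172096e-04
  1.68604698e+00 -1.24227915e-01]
```

View pics/s7.png

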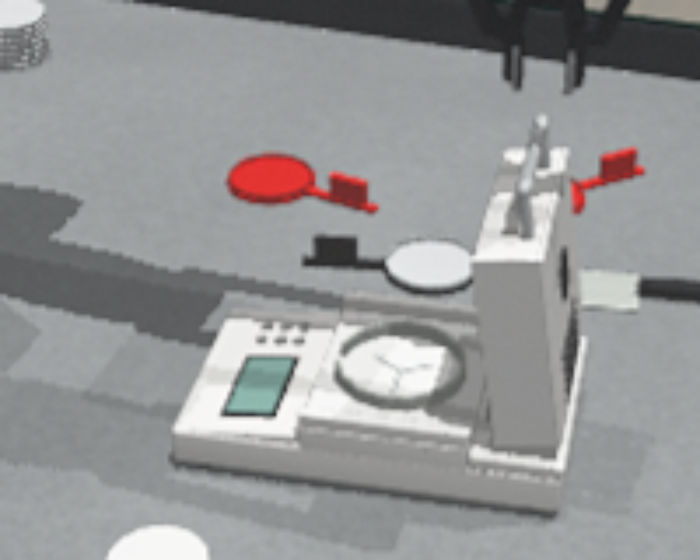

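View pics/w7.png

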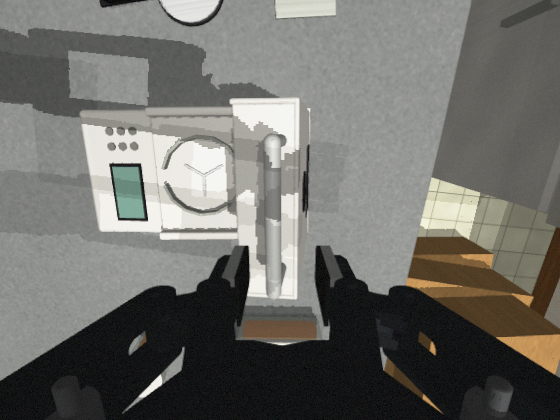

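```bash
python3 -c "
from h import *
rows([.44,.256,.20],.24,11,.5)"
```

```text
{'gripper': [0.5, 0.5, 0.5, 0.5, 0.5, 0.5, 0.5, 0.5, 0.5, 0.5, 0.5], 'translation': [[22.8, -20.5, 15.5], [19.9, -23.3, 15.5], [16.7, -25.7, 15.5], [13.2, -27.7, 15.5], [9.5, -29.1, 15.5], [5.6, -30.1, 15.5], [1.6, -30.6, 15.5], [-2.4, -30.5, 15.5], [-6.4, -30.0, 15.5], [-10.2, -28.9, 15.5], [-13.9, -27.3, 15.5]], 'turn': [np.float64(0.1308), np.float64(0.1308), np.float64(0.1308), np.float64(0.1308), np.float64(0.1308), np.float64(0.1308), np.float64(0.1308), np.float64(0.1308), np.float64(0.1308), np.float64(0.1308), np.float64(0.1308)]}
```

Call:
apply_moves --gripper '[0.5,0.5,0.5,0.5,0.5,0.5,0.5,0.5,0.5,0.5,0.5,0.5]' --pt "23 -20.5 0" --pt "20 -23.5 0" --pt "17 -25.5 5" --pt "13 -27.5 15" --pt "9.5 -29 20" --pt "5.5 -30 22" --pt "1.5 -30.5 22" --pt "-2.5 -30.5 22" --pt "-6.5 -30 22" --pt "-10 -29 22" --pt "-14 -27.5 22" --pt "0 0 0" --turn '[0.131,0.131,0.131,0.131,0.131,0.131,0.131,0.131,0.131,0.131,0.131,0]'

```text
t: 13.6
ee_pos: [0.4321, 0.2566, 0.1939]
tcp_rot: [[0.972, 0.236, -0.01], [0.236, -0.972, -0.003], [-0.01, 0.0, -1.0]]
ft_force: [-0.4, -0.4, -1.0]
grip_width: 0.0427
```

```bash
python3 - <<'E'
from h import *
o=get_obs();print(o['t'],o['ee_pos'],o['ft_force'],o['q'],o['tcp_rot'][:,0],o['grip_width'])
f=grab_frame('wrist');cv2.imwrite('pics/w8.png',f['color'][:,:,::-1])
E
```

```text
13.6 [0.43213581 0.25655279 0.19391252] [-0.44016513 -0.4343643  -0.98692508] [0.45035194 0.26438844 1.72807725 0.00208108 1.15945014 1.78193184] [ 0.97166997  0.23610881 -0.01049247] 0.04274182377006356
```

View pics/w8.png

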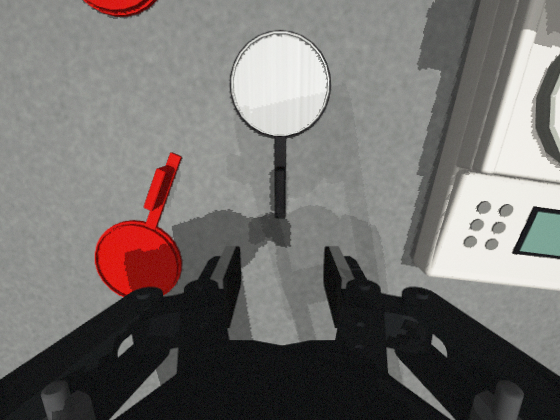

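```bash
python3 - <<'E'
from h import *
f=grab_frame('wrist');W=cam(f);g=f['color']
cv2.imwrite('pics/w8z.png',cv2.resize(g[10:250,90:360,::-1],None,fx=2.9,fy=2.4,interpolation=cv2.INTER_CUBIC))
m=((g.min(2)>165)).astype(np.uint8);m[150:]=0;m[:,:215]=0;m[:,345:]=0
n,l,s,c=cv2.connectedComponentsWithStats(m);i=1+s[1:,4].argmax();ys,xs=np.nonzero(l==i)
co=max(cv2.findContours((l==i).astype(np.uint8),0,1)[0],key=len)[:,0]
P=onplane(W,co,.010)[:,:2];(cx,cy),r=cv2.minEnclosingCircle(P.astype(np.float32));print('disc',cx,cy,r,s[i],P.min(0),P.max(0))
print('fit',cv2.fitEllipse(P.astype(np.float32)))
d=(g.max(2)<45).astype(np.uint8);d[:138]=0;d[214:]=0;d[:,:262]=0;d[:,300:]=0
for r0 in range(140,214,6):
    x=np.nonzero(d[r0])[0]; print(r0,x.min() if len(x) else None,x.max() if len(x) else None,len(x))
for z in(.006,.034):print(z,onplane(W,[(280,140),(280,166),(280,218)],z)[:,:2].round(4))
red=(g[...,0]>120)&(g[...,1]<80);red[:140]=0;ys,xs=np.nonzero(red);Q=onplane(W,np.c_[xs,ys],.01);print('red y min',Q[:,1].min(),Q.min(0),Q.max(0))
E
```

```text
disc 0.5338840484619141 0.28410205245018005 0.04694870486855507 [ 231   36   97  103 7493] [0.48739338 0.23749909] [0.58032323 0.33017019]
fit ((0.5338510274887085, 0.28409087657928467), (0.09162309765815735, 0.0927572026848793), 116.74229431152344)
140 273 285 9
146 274 284 3
152 275 284 6
158 275 283 7
164 275 283 8
170 274 284 11
176 274 284 11
182 274 284 11
188 274 284 11
194 274 283 10
200 274 283 10
206 274 283 10
212 274 283 10
0.006 [[0.4873 0.2715]
 [0.4615 0.2652]
 [0.4064 0.2516]]
0.034 [[0.4884 0.2716]
 [0.465  0.2659]
 [0.4148 0.2535]]
red y min 0.3482701855789236 [0.26735842 0.34827019 0.01      ] [0.4465472  0.44509275 0.01      ]
```

View pics/w8z.png

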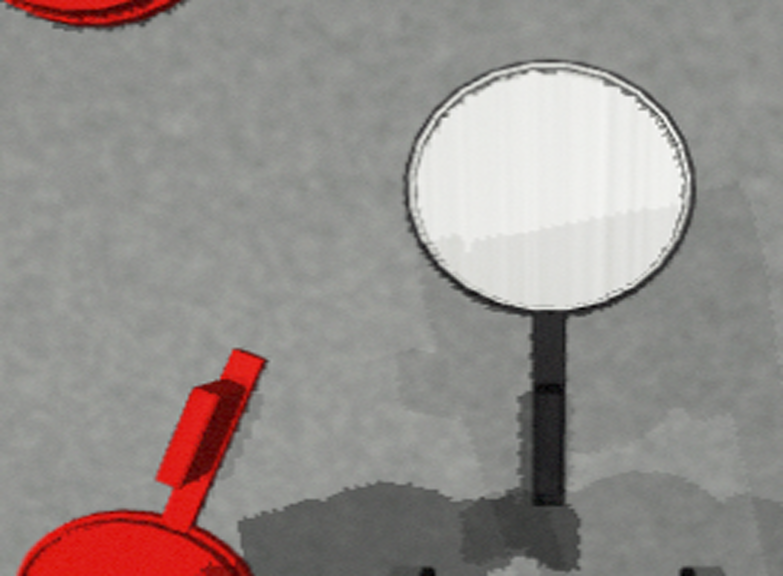

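```bash
python3 -c "
from h import *
rows([.4371,.2591,.027],.253,5,.5)"
```

```text
{'gripper': [0.5, 0.5, 0.5, 0.5, 0.5], 'translation': [[0.2, -0.6, 34.0], [0.2, -0.6, 34.0], [0.2, -0.6, 34.0], [0.2, -0.6, 34.0], [0.2, -0.6, 34.0]], 'turn': [np.float64(-0.0024), np.float64(-0.0024), np.float64(-0.0024), np.float64(-0.0024), np.float64(-0.0024)]}
```

Call:
apply_moves --gripper '[0.5,0.5,0.5,0.5]' --pt "1 -1.5 40" --pt "0 -1.5 40" --pt "0 0 40" --pt "0 0 0" --turn '[-0.012,0,0,0]'

```text
t: 14.1
ee_pos: [0.4365, 0.2572, 0.0744]
tcp_rot: [[0.969, 0.247, -0.008], [0.247, -0.969, -0.004], [-0.008, 0.002, -1.0]]
ft_force: [-0.6, -1.0, -0.2]
grip_width: 0.0424
```

```bash
python3 -c "
from h import *
o=get_obs();print(o['ee_pos'],o['tcp_rot'])
f=grab_frame('wrist');cv2.imwrite('pics/w9.png',f['color'][:,:,::-1])
rows([.4371,.2591,.027],.253,3,.5)"
```

```text
[0.43653146 0.25723637 0.07440303] [[ 0.96895255  0.24712767 -0.00767326]
 [ 0.24710388 -0.96898106 -0.00392284]
 [-0.00840468  0.00190495 -0.99996287]]
{'gripper': [0.5, 0.5, 0.5], 'translation': [[-0.1, -0.4, 16.5], [-0.1, -0.4, 16.5], [-0.1, -0.4, 16.5]], 'turn': [np.float64(-0.0012), np.float64(-0.0012), np.float64(-0.0012)]}
```

View pics/w9.png

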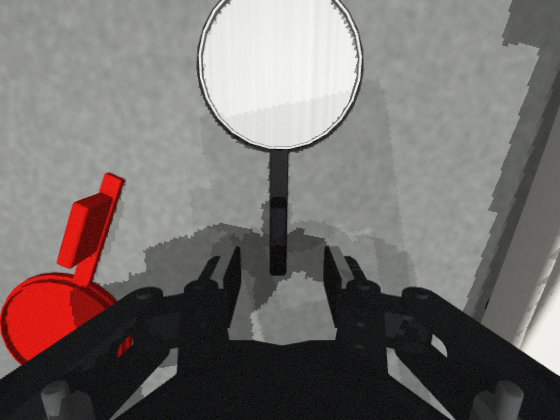

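Call:
apply_moves --gripper '[0.5,0.5,0.5,0.6,0.8,1,1,1]' --pt "0 -0.8 20" --pt "0 -0.8 20" --pt "0 0 7.5" --pt "0 0 0" --pt "0 0 0" --pt "0 0 0" --pt "0 0 0" --pt "0 0 0" --turn '[-0.003,0,0,0,0,0,0,0]'

```text
t: 14.95
ee_pos: [0.4396, 0.2613, 0.0323]
tcp_rot: [[0.968, 0.25, 0.003], [0.25, -0.968, 0.001], [0.004, -0.0, -1.0]]
ft_force: [-0.1, -1.0, 6.9]
grip_width: 0.0083
```

```bash
python3 -c "
from h import *
o=get_obs();print(o['ee_pos'],o['ft_force'],o['grip_width'])
f=grab_frame('wrist');cv2.imwrite('pics/w10.png',f['color'][:,:,::-1])
"
```

```text
[0.43957539 0.26129997 0.0323318 ] [-0.10957086 -0.97282652  6.86262689] 0.008338564693564674
```

View pics/w10.png

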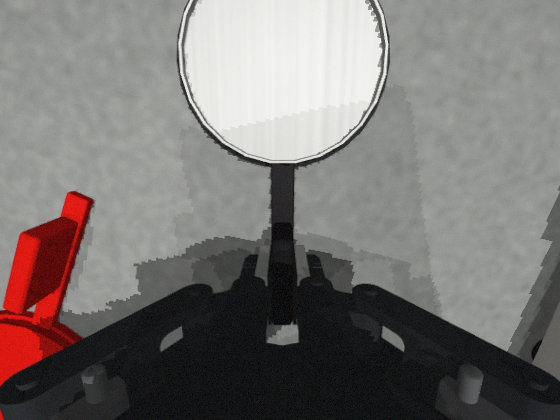

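Call:
apply_moves --gripper '[1,1,1,1,1]' --pt "0 0 -5" --pt "0 0 -15" --pt "0 0 -40" --pt "0 0 -40" --pt "0 0 0" --turn '[0,0,0,0,0]'

```text
t: 15.5
ee_pos: [0.4415, 0.2626, 0.1361]
tcp_rot: [[0.968, 0.25, 0.01], [0.25, -0.968, 0.005], [0.011, -0.002, -1.0]]
ft_force: [0.9, 1.4, -0.7]
grip_width: 0.0085
```

```bash
python3 -c "
from h import *
o=get_obs();print(o['ee_pos'],o['tcp_rot'],o['ft_force'],o['wrist_torque'],o['grip_width'])
f=grab_frame('wrist');cv2.imwrite('pics/w11.png',f['color'][:,:,::-1])
f=grab_frame('side');cv2.imwrite('pics/s11.png',cv2.resize(f['color'][110:290,180:380,::-1],None,fx=3.2,fy=3.2))
"
```

```text
[0.44152009 0.26261423 0.13607054] [[ 0.96811374  0.2503211   0.00975339]
 [ 0.25028362 -0.96816011  0.00491034]
 [ 0.010672   -0.00231266 -0.99994038]] [ 0.90029001  1.42442801 -0.7248794 ] [0.01816212 0.05700355 0.03852723] 0.008464090683318961
```

View pics/w11.png

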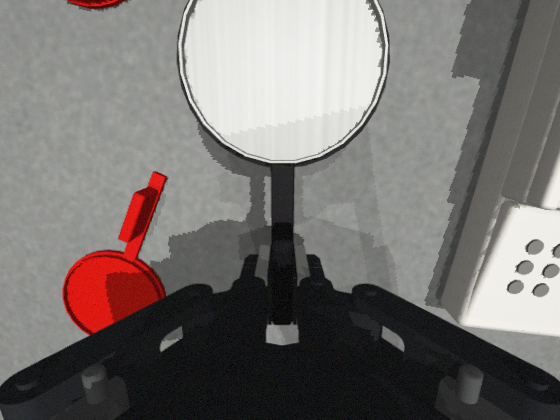

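View pics/s11.png

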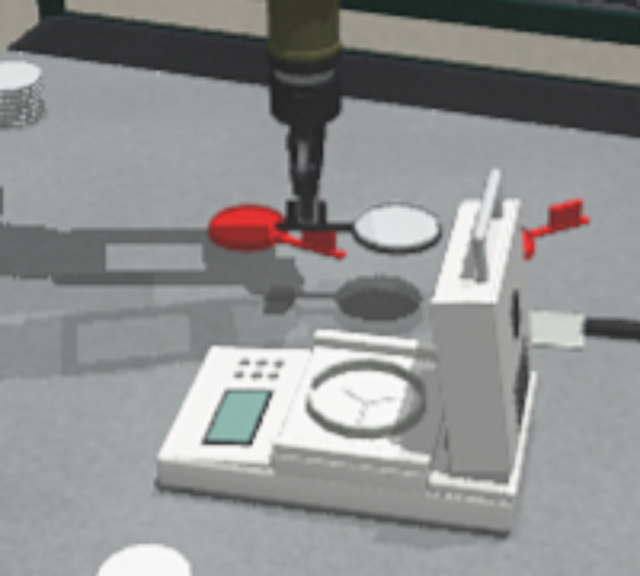

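```bash
python3 - <<'E'
from h import *
rows([.46,.185,.21],.113,5,1)
E
```

```text
{'gripper': [1, 1, 1, 1, 1], 'translation': [[0.4, 15.8, -15.6], [0.8, 15.8, -15.6], [1.3, 15.8, -15.6], [1.7, 15.7, -15.6], [2.1, 15.7, -15.6]], 'turn': [np.float64(0.028), np.float64(0.028), np.float64(0.028), np.float64(0.028), np.float64(0.028)]}
```

Call:
apply_moves --gripper '[1,1,1,1,1,1]' --pt "1 16 -15" --pt "1 16 -15" --pt "1 16 -15" --pt "1 15.5 -15" --pt "1 15.5 -15" --pt "0 0 0" --turn '[0.028,0.028,0.028,0.028,0.028,0]'

```text
t: 16.2
ee_pos: [0.4589, 0.183, 0.2058]
tcp_rot: [[0.994, 0.111, 0.0], [0.111, -0.994, -0.001], [0.0, 0.001, -1.0]]
ft_force: [-0.2, 0.4, -0.6]
grip_width: 0.0086
```

```bash
python3 - <<'E'
from h import *
import pickle
o=get_obs();print(o['ee_pos'],o['tcp_rot'],o['grip_width'])
f=grab_frame('wrist');ft=grab_frame('top');fs=grab_frame('side');pickle.dump((o,f,ft,fs),open('v12.pkl','wb'))
cv2.imwrite('pics/w12.png',f['color'][:,:,::-1])
cv2.imwrite('pics/t12.png',cv2.resize(ft['color'][120:280,180:350,::-1],None,fx=4.5,fy=3.7,interpolation=cv2.INTER_CUBIC))
E
```

```text
[0.45885294 0.18302517 0.2057513 ] [[ 9.93868220e-01  1.10570947e-01  1.61767939e-04]
 [ 1.10571028e-01 -9.93868026e-01 -6.28742053e-04]
 [ 9.12553775e-05  6.42773593e-04 -9.99999789e-01]] 0.008588995633268428
```

View pics/w12.png

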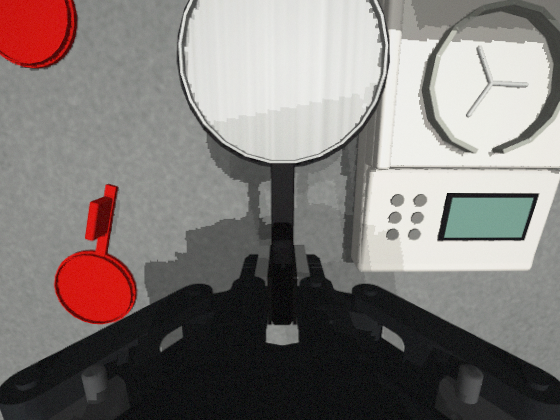

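View pics/t12.png

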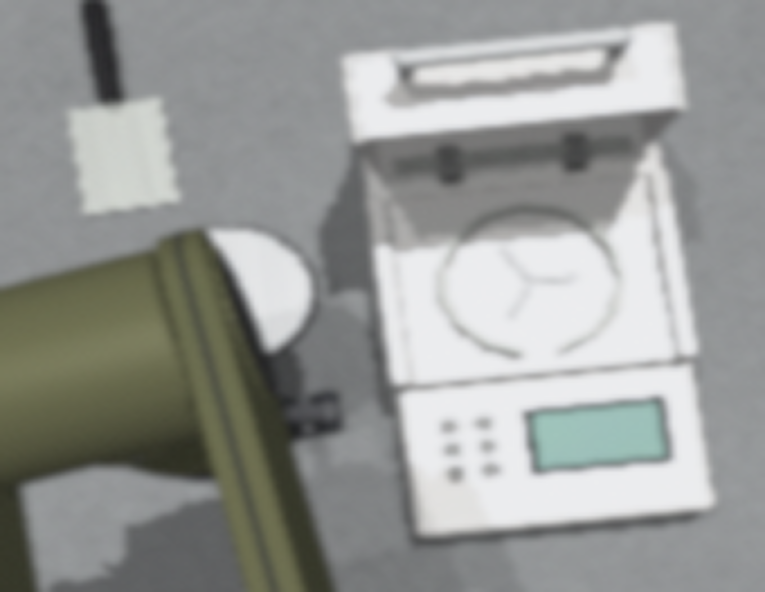

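```bash
python3 - <<'E'
from h import *
import pickle
o,f,ft,fs=pickle.load(open('v12.pkl','rb'));W,T,S=cam(f),cam(ft),cam(fs)
print('W Y',onplane(W,[(490,83)],.066)[0]); y=(180+528.5/4.5-.4,120+280.5/3.7-.4);print('T Y',onplane(T,[y],.066)[0])
p=o['ee_pos'];R=o['tcp_rot']
g=f['color'];m=(g.min(2)>165).astype(np.uint8);m[170:]=0;m[:,:178]=0;m[:,392:]=0
n,l,s,c=cv2.connectedComponentsWithStats(m);i=l[60,270]
co=max(cv2.findContours((l==i).astype(np.uint8),0,cv2.CHAIN_APPROX_NONE)[0],key=len)[:,0];co=co[(co[:,1]>3)]
print(s[i])
for zz in (p[2]-.0323+.010,):
  P=onplane(W,co,zz)[:,:2]
  r=least_squares(lambda v:np.hypot(P[:,0]-v[0],P[:,1]-v[1])-v[2],[.56,.19,.048],loss='soft_l1',f_scale=.001);print('disc',r.x,'rel tool',R.T@(np.r_[r.x[:2],zz]-p))
  q=onplane(W,[(283,170),(283,222)],zz-.005)-p;print('stem rel',(q@R)[:,:2], 'blade', ((onplane(W,[(283,225),(283,318)],zz+.024)-p)@R)[:,:2])
# yaw from lines
a=onplane(W,[(360,269),(530,270)],.038);print('front',a,np.arctan2(-(a[1]-a[0])[0],(a[1]-a[0])[1])-np.pi)
a=onplane(W,[(375,169),(545,167)],.052);print('step',a,np.arctan2(-(a[1]-a[0])[0],(a[1]-a[0])[1])-np.pi)
cv2.imwrite('pics/w12z.png',cv2.resize(g[0:290,330:560,::-1],None,fx=3,fy=2,interpolation=cv2.INTER_CUBIC))
E
```

```text
W Y [0.58189747 0.02291515 0.066     ]
T Y [0.58476352 0.02058242 0.066     ]
[  179     0   209   163 27336]
disc [0.55453846 0.19379306 0.04515603] rel tool [ 0.09628738 -0.00013615  0.0223087 ]
stem rel [[4.62603417e-02 6.98883899e-05]
 [1.88916859e-02 1.35961031e-04]] blade [[ 2.67096673e-02 -7.96381894e-07]
 [-1.89999472e-02  1.11922113e-04]]
front [[ 0.3904167   0.09132591  0.038     ]
 [ 0.40889515 -0.09560486  0.038     ]] -6.184653586250766
step [[ 0.49887152  0.10069461  0.052     ]
 [ 0.51970169 -0.06050937  0.052     ]] -6.1546811727454065
```

View pics/w12z.png

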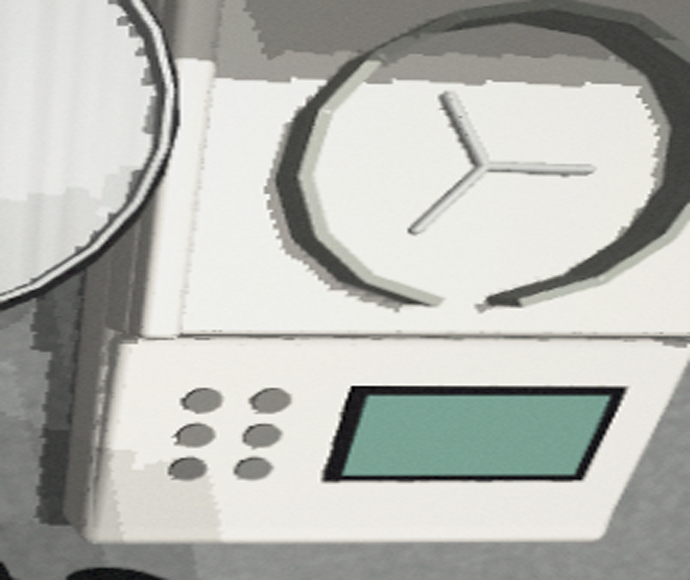

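```bash
python3 - <<'E'
from h import *
import pickle
o,f,ft,fs=pickle.load(open('v12.pkl','rb'));W,T,S=cam(f),cam(ft),cam(fs)
gz=lambda x,y:(330+(x+.5)/3-.5,(y+.5)/2-.5)
a=onplane(W,[gz(440,300),gz(488,304)],.080);print('gap W',a,a.mean(0))
t=lambda x,y:(180+(x+.5)/4.5-.5,120+(y+.5)/3.7-.5)
b=onplane(T,[t(522,356),t(560,353)],.080);print('gap T',b,b.mean(0))
# ring inner top edge in wrist: left inner (light/dark boundary)
seatW=onplane(W,[(490,83)],.066)[0];seatT=onplane(T,[t(528.5,280.5)],.066)[0]
for s,g in((seatW,a.mean(0)),(seatT,b.mean(0))):print(s, np.arctan2(*(s-g)[[1,0]]),np.linalg.norm((s-g)[:2]))
# ring circle outlines in top: extremes left/right/top
e=onplane(T,[t(440,285),t(618,285),t(528,208)],.078);print('T ring',e,(e[0]+e[1])/2,np.linalg.norm(e[0]-e[1]))
# predicted
for p in([.569,.0212,.112],):
  pass
# hood angle from overlay
E
```

```text
gap W [[0.52698377 0.02871683 0.08      ]
 [0.52702166 0.01470005 0.08      ]] [0.52700272 0.02170844 0.08      ]
gap T [[0.52457732 0.02552571 0.08      ]
 [0.52661617 0.00206482 0.08      ]] [0.52559674 0.01379526 0.08      ]
[0.58189747 0.02291515 0.066     ] 0.021978771130825605 0.05490801892087111
[0.58466199 0.02055219 0.066     ] 0.11390254707515324 0.0594504762296652
T ring [[ 0.57964081  0.07596186  0.078     ]
 [ 0.57837713 -0.03478761  0.078     ]
 [ 0.63866896  0.0203877   0.078     ]] [0.57900897 0.02058712 0.078     ] 0.1107566825547095
```

```bash
python3 - <<'E'
from h import *
rows([.486,.0115,.145],.113,6,1)
E
```

```text
{'gripper': [1, 1, 1, 1, 1, 1], 'translation': [[1.5, 29.2, 9.9], [1.5, 29.2, 9.9], [1.5, 29.2, 9.9], [1.5, 29.2, 9.9], [1.5, 29.2, 9.9], [1.5, 29.2, 9.9]], 'turn': [np.float64(-0.0), np.float64(-0.0), np.float64(-0.0), np.float64(-0.0), np.float64(-0.0), np.float64(-0.0)]}
```

Call:
apply_moves --gripper '[1,1,1,1,1,1,1,1]' --pt "1.5 29 5" --pt "1.5 29 5" --pt "1.5 29 10" --pt "1.5 29 10" --pt "1.5 29 15" --pt "1.5 29 15" --pt "0 0 0" --pt "0 0 0" --turn '[0,0,0,0,0,0,0,0]'

```text
t: 17.15
ee_pos: [0.486, 0.0128, 0.1442]
tcp_rot: [[0.994, 0.112, -0.004], [0.112, -0.994, 0.001], [-0.004, -0.001, -1.0]]
ft_force: [-0.6, -0.5, -1.7]
grip_width: 0.0085
```

```bash
python3 - <<'E'
from h import *
import pickle
o=get_obs();print(o['t'],o['ee_pos'],o['tcp_rot'],o['ft_force'],o['grip_width'])
f=grab_frame('wrist');ft=grab_frame('top');fs=grab_frame('side');pickle.dump((o,f,ft,fs),open('v13.pkl','wb'))
cv2.imwrite('pics/w13.png',f['color'][:,:,::-1])
cv2.imwrite('pics/s13.png',cv2.resize(fs['color'][150:290,220:370,::-1],None,fx=5,fy=4.2,interpolation=cv2.INTER_CUBIC))
E
```

```text
17.15 [0.48599542 0.01283402 0.14422563] [[ 9.93741377e-01  1.11645704e-01 -3.64870227e-03]
 [ 1.11649511e-01 -9.93747279e-01  8.56076288e-04]
 [-3.53031071e-03 -1.25809425e-03 -9.99992977e-01]] [-0.59876852 -0.47089317 -1.69801169] 0.008539354318770497
```

View pics/w13.png

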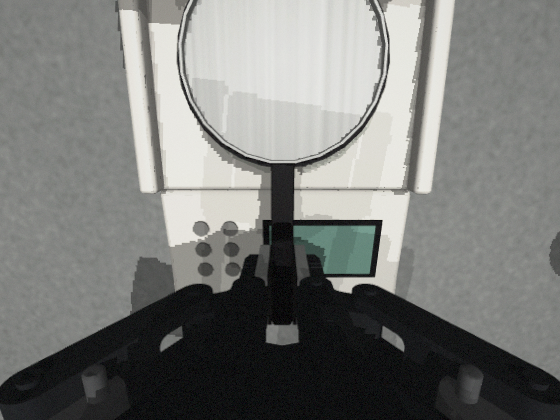

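View pics/s13.png

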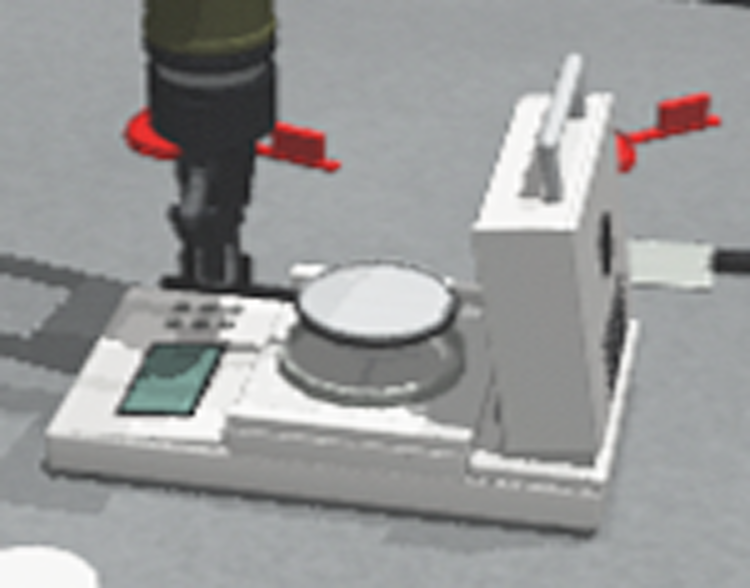

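```bash
python3 - <<'E'
from h import *
import pickle
o,f,ft,fs=pickle.load(open('v13.pkl','rb'));W,S=cam(f),cam(fs);p=o['ee_pos'];R=o['tcp_rot']
g=f['color'];cv2.imwrite('pics/w13z.png',cv2.resize(g[0:290,110:470,::-1],None,fx=2.2,fy=2,interpolation=cv2.INTER_CUBIC))
for z in(.066,.08,.1):
  q=(onplane(W,[(141,190),(432,191),(160,189),(411,189)],z)-p)@R;print(z,q[:,:2].round(4),'mid y',q[:2,1].mean(),q[2:,1].mean(),'w',q[1,1]-q[0,1])
print(np.abs(R.T@(np.array([.5825,.0217,.066])-p)), 'pred seat rel tool')
# side: ellipse fits
sz=lambda x,y:(220+(x+.5)/5-.5,150+(y+.5)/4.2-.5)
d=onplane(S,[sz(298,300),sz(458,300)],p[2]-.0323+.01);print('disc side lr mid',d.mean(0),np.linalg.norm(d[0]-d[1]))
r=onplane(S,[sz(280,352),sz(465,352)],.08);print('ring',r.mean(0),np.linalg.norm(r[0]-r[1]))
E
```

```text
0.066 [[ 0.0258 -0.0976]
 [ 0.0254  0.1032]
 [ 0.0265 -0.0843]
 [ 0.0267  0.0884]] mid y 0.002793295445766765 0.0020430578959020965 w 0.20080986994128325
0.08 [[ 0.0286 -0.0908]
 [ 0.0282  0.0959]
 [ 0.0292 -0.0784]
 [ 0.0295  0.0822]] mid y 0.00255770885323503 0.0018599826059614716 w 0.1867546045847668
0.1 [[ 0.0326 -0.0811]
 [ 0.0323  0.0856]
 [ 0.0332 -0.0701]
 [ 0.0334  0.0733]] mid y 0.0022211565781896855 0.0015984464774748824 w 0.16667565407545765
[0.09716664 0.0020622  0.07788056] pred seat rel tool
disc side lr mid [0.58525307 0.02397536 0.12192563] 0.09685292222306706
ring [0.58431207 0.01705803 0.08      ] 0.11341049771994964
```

View pics/w13z.png

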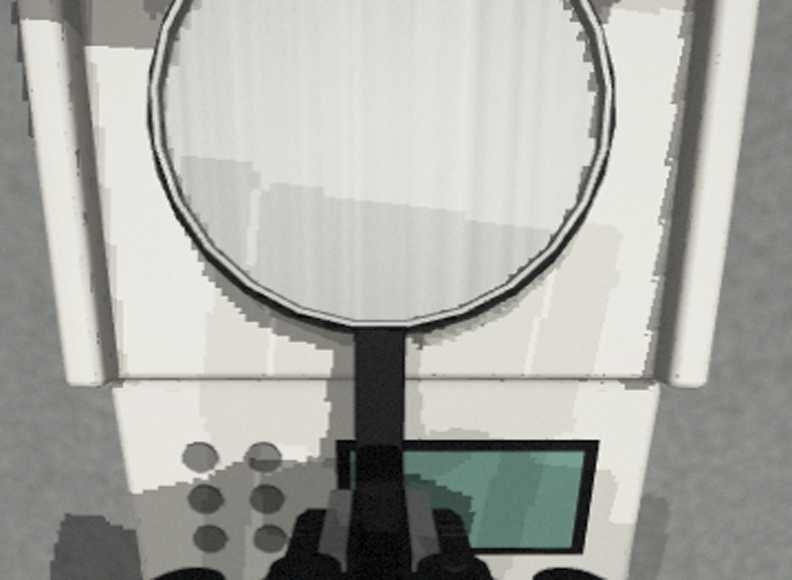

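Call:
apply_moves --gripper '[1,1,1,1,1]' --pt "0.3 2.2 0" --pt "0 0 14" --pt "0 0 12" --pt "0 0 0" --pt "0 0 0" --turn '[0,0,0,0,0]'

```text
t: 17.8
ee_pos: [0.4877, 0.0108, 0.12]
tcp_rot: [[0.994, 0.113, 0.0], [0.113, -0.994, 0.0], [0.0, 0.0, -1.0]]
ft_force: [0.9, -0.1, -0.3]
grip_width: 0.0085
```

```bash
python3 - <<'E'
from h import *
import pickle
o=get_obs();print(o['t'],o['ee_pos'],o['tcp_rot'],o['ft_force'],o['grip_width'])
f=grab_frame('wrist');ft=grab_frame('top');fs=grab_frame('side');pickle.dump((o,f,ft,fs),open('v14.pkl','wb'))
cv2.imwrite('pics/w14z.png',cv2.resize(f['color'][0:290,110:470,::-1],None,fx=2.2,fy=2,interpolation=cv2.INTER_CUBIC))
cv2.imwrite('pics/s14.png',cv2.resize(fs['color'][195:275,240:350,::-1],None,fx=7,fy=7,interpolation=cv2.INTER_CUBIC))
E
```

```text
17.8 [0.48765316 0.01077087 0.12001987] [[ 9.93547390e-01  1.13417689e-01  1.04266646e-04]
 [ 1.13417688e-01 -9.93547396e-01  8.58573809e-06]
 [ 1.04567629e-04  3.29534425e-06 -9.99999995e-01]] [ 0.92860576 -0.11604757 -0.28248794] 0.008490263121319234
```

View pics/w14z.png

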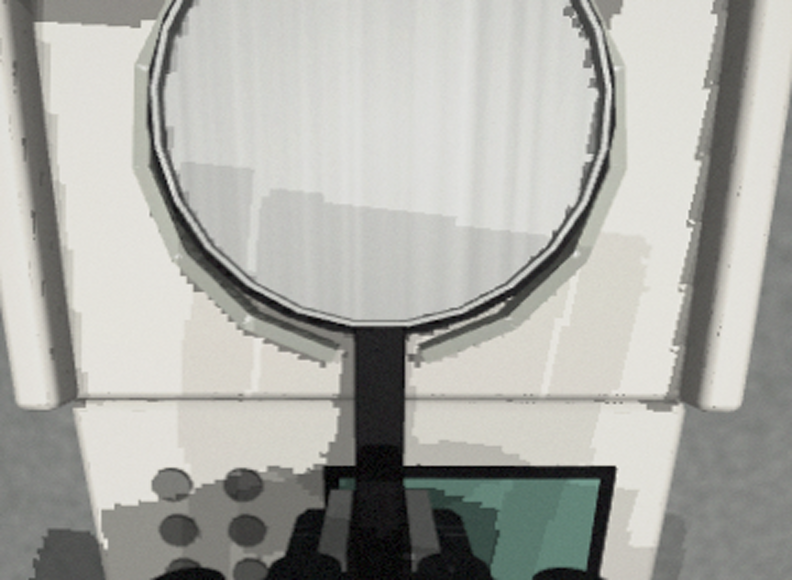

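View pics/s14.png

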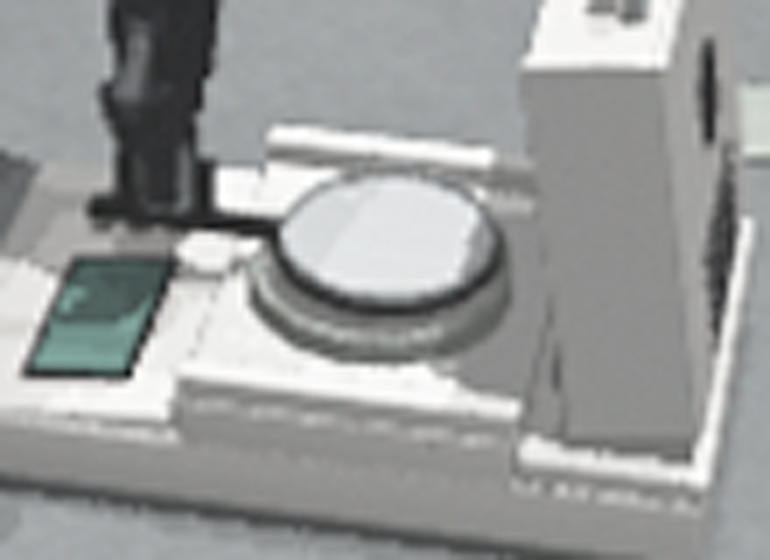

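```bash
python3 - <<'E'
from h import *
import pickle
o,f,ft,fs=pickle.load(open('v14.pkl','rb'));W=cam(f);p=o['ee_pos'];R=o['tcp_rot']
V=np.array([(135,65),(135,166),(180,262),(250,330),(328,361),(625,66),(625,166),(585,262),(515,327),(416,363)],float)
V=(V+.5)/[2.2,2]-.5+[110,0]
for z in(.08,.076):
  P=((onplane(W,V,z)-p)@R)[:,:2];r=least_squares(lambda v:np.hypot(P[:,0]-v[0],P[:,1]-v[1])-v[2],[.097,0,.057]);print(r.x,r.fun.round(4))
  r=least_squares(lambda v:np.hypot(P[:,0]-v[0],P[:,1]-v[1])-.057,[.097,0]);print(r.x,r.fun.round(4))
g=onplane(W,(np.array([(338,350),(412,352)])+.5)/[2.2,2]-.5+[110,0],.08)-p;print(g@R)
E
```

```text
[ 0.09499523 -0.00013322  0.05725503] [ 0.0004 -0.     -0.0007  0.0002  0.0003  0.0001 -0.0003  0.0001  0.
  0.    ]
[ 0.09472716 -0.00013188] [ 0.0007  0.0002 -0.0006  0.0002  0.0003  0.0004 -0.0001  0.0002  0.0001
  0.    ]
[ 0.09570955 -0.00012193  0.05866822] [ 0.0004 -0.     -0.0007  0.0002  0.0003  0.0001 -0.0003  0.0001  0.
  0.    ]
[ 0.09400155 -0.00011371] [0.0026 0.0015 0.0001 0.0004 0.0003 0.0023 0.0012 0.0009 0.0003 0.    ]
[[ 0.04198333 -0.0106283   0.04002423]
 [ 0.04145717  0.00779357  0.04002423]]
```

Call:
apply_moves --gripper '[1,1,1,1,1]' --pt "-1.5 0 0" --pt "0 0 3" --pt "0 0 3" --pt "0 0 3" --pt "0 0 3" --turn '[0,0.005,0,0,0]'

```text
t: 18.45
ee_pos: [0.486, 0.0102, 0.1073]
tcp_rot: [[0.994, 0.108, -0.0], [0.108, -0.994, 0.0], [-0.0, -0.0, -1.0]]
ft_force: [-1.1, -0.1, -1.5]
grip_width: 0.0088
```

```bash
python3 - <<'E'
from h import *
o=get_obs();print(o['t'],o['ee_pos'],o['ft_force'],o['grip_width'])
f=grab_frame('wrist')
cv2.imwrite('pics/w15z.png',cv2.resize(f['color'][0:290,110:470,::-1],None,fx=2.2,fy=2,interpolation=cv2.INTER_CUBIC))
E
```

```text
18.45 [0.48603921 0.01015654 0.10734711] [-1.1128437  -0.12367873 -1.54823352] 0.008832521529087142
```

View pics/w15z.png

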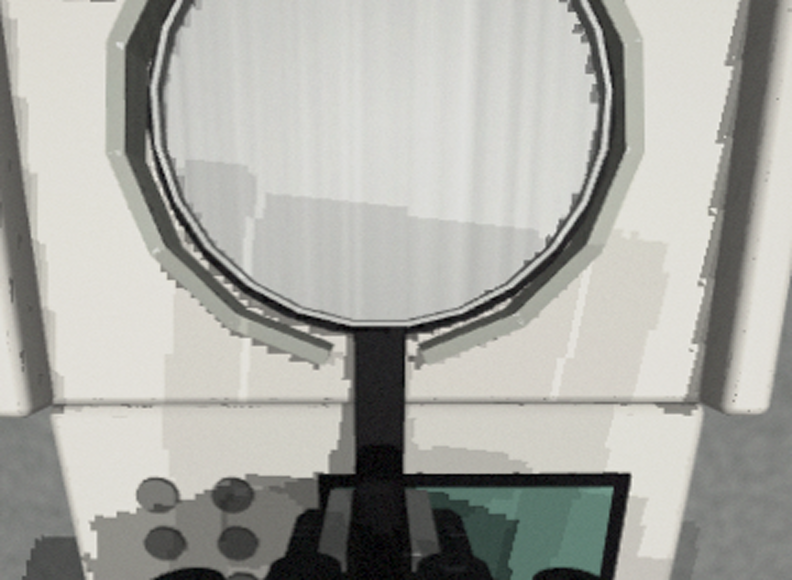

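```bash
python3 - <<'E'
from h import *
f=grab_frame('wrist');W=cam(f);o=get_obs();p=o['ee_pos'];R=o['tcp_rot']
V=np.array([(107,42),(107,150),(157,253),(240,325),(328,361),(643,42),(643,150),(600,245),(522,318),(416,364)],float)
V=(V+.5)/[2.2,2]-.5+[110,0]
P=((onplane(W,V,.08)-p)@R)[:,:2];r=least_squares(lambda v:np.hypot(P[:,0]-v[0],P[:,1]-v[1])-v[2],[.097,0,.057]);print(r.x,r.fun.round(4))
D=np.array([(150,95),(612,95),(380,322)],float);D=(D+.5)/[2.2,2]-.5+[110,0];print((onplane(W,D,p[2]-.0323+.01)-p)@R)
E
```

```text
[ 0.09742918 -0.00130373  0.05688752] [ 0.      0.0003 -0.0003 -0.0006  0.0004  0.      0.0002 -0.0002 -0.0007
  0.0009]
[[ 0.10128403 -0.0464438   0.02218187]
 [ 0.10142501  0.04624286  0.02216054]
 [ 0.05144013 -0.00021226  0.02223468]]
```

Call:
apply_moves --gripper '[1,1,1,1]' --pt "0.7 -1.2 0" --pt "0 0 2.5" --pt "0 0 2.5" --pt "0 0 0" --turn '[0,0,0,0]'

```text
t: 18.95
ee_pos: [0.4864, 0.0115, 0.1024]
tcp_rot: [[0.994, 0.108, -0.001], [0.108, -0.994, 0.0], [-0.001, -0.0, -1.0]]
ft_force: [-0.0, -0.1, -0.8]
grip_width: 0.0088
```

Call:
apply_moves --gripper '[1,1]' --pt "0 0 1.5" --pt "0 0 0" --turn '[0,0]'

```text
t: 19.15
ee_pos: [0.4866, 0.0115, 0.1011]
tcp_rot: [[0.994, 0.108, -0.0], [0.108, -0.994, 0.0], [-0.0, -0.0, -1.0]]
ft_force: [0.1, 0.1, -0.9]
grip_width: 0.0088
```

Free so far (about 3 mm left); easing on down.

Call:
apply_moves --gripper '[1,1]' --pt "0 0 1" --pt "0 0 0.5" --turn '[0,0]'

```text
t: 19.35
ee_pos: [0.4867, 0.0115, 0.0997]
tcp_rot: [[0.994, 0.108, 0.0], [0.108, -0.994, 0.0], [0.0, -0.0, -1.0]]
ft_force: [-0.1, -0.6, -0.8]
grip_width: 0.0085
```

Call:
apply_moves --gripper '[1]' --pt "0 0 0.7" --turn '[0]'

```text
t: 19.45
ee_pos: [0.4867, 0.0114, 0.099]
tcp_rot: [[0.994, 0.107, 0.0], [0.107, -0.994, 0.0], [0.0, -0.0, -1.0]]
ft_force: [0.1, 0.2, -1.8]
grip_width: 0.0088
```

Call:
apply_moves --gripper '[1]' --pt "0 0 0.5" --turn '[0]'

```text
t: 19.55
ee_pos: [0.4867, 0.0114, 0.0985]
tcp_rot: [[0.994, 0.108, -0.0], [0.108, -0.994, -0.0], [-0.0, 0.0, -1.0]]
ft_force: [-0.3, -0.4, 0.2]
grip_width: 0.0086
```

Call:
apply_moves --gripper '[1]' --pt "0 0 0.5" --turn '[0]'

```text
t: 19.65
ee_pos: [0.4866, 0.0114, 0.0983]
tcp_rot: [[0.994, 0.108, -0.0], [0.108, -0.994, -0.0], [-0.0, 0.0, -1.0]]
ft_force: [-2.9, -0.1, 6.5]
grip_width: 0.0089
```

Call:
apply_moves --gripper '[1]' --pt "0 0 0.4" --turn '[0]'

```text
t: 19.75
ee_pos: [0.4866, 0.0114, 0.0982]
tcp_rot: [[0.994, 0.108, 0.0], [0.108, -0.994, -0.0], [0.0, 0.0, -1.0]]
ft_force: [-3.6, -1.1, 8.8]
grip_width: 0.0088
```

Call:
apply_moves --gripper '[0.9,0.8,0.6,0.6]' --pt "0 0 -0.6" --pt "0 0 0" --pt "0 0 0" --pt "0 0 0" --turn '[0,0,0,0]'

```text
t: 20.15
ee_pos: [0.4868, 0.0114, 0.0981]
tcp_rot: [[0.994, 0.108, 0.0], [0.108, -0.994, 0.0], [0.0, -0.0, -1.0]]
ft_force: [-0.4, 0.1, -1.1]
grip_width: 0.0339
```

```bash
python3 - <<'E'
from h import *
o=get_obs();print(o['t'],o['ee_pos'],o['ft_force'],o['grip_width'])
f=grab_frame('wrist');fs=grab_frame('side')
cv2.imwrite('pics/w16z.png',cv2.resize(f['color'][0:290,110:470,::-1],None,fx=2.2,fy=2,interpolation=cv2.INTER_CUBIC))
cv2.imwrite('pics/s16.png',cv2.resize(fs['color'][195:275,240:350,::-1],None,fx=7,fy=7,interpolation=cv2.INTER_CUBIC))
E
```

```text
20.15 [0.48678823 0.01143911 0.09811511] [-0.42832097  0.11976395 -1.05861444] 0.033882410876294365
```

View pics/w16z.png

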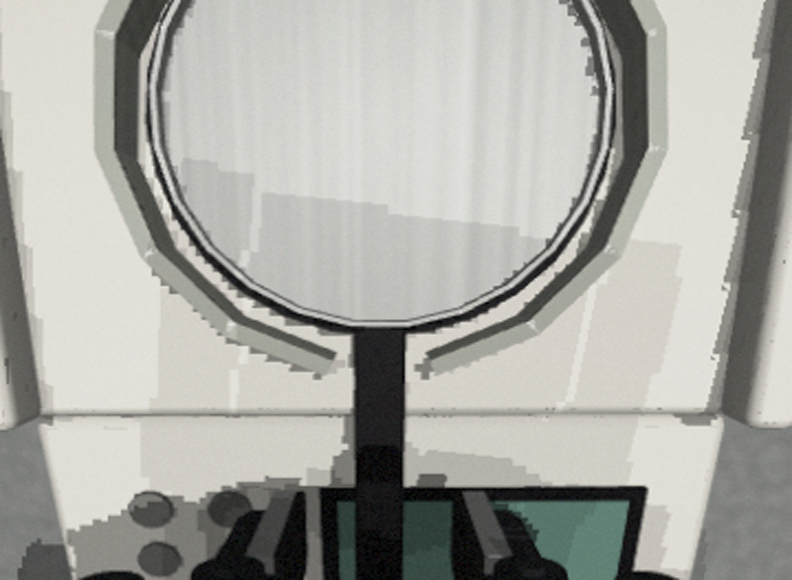

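View pics/s16.png

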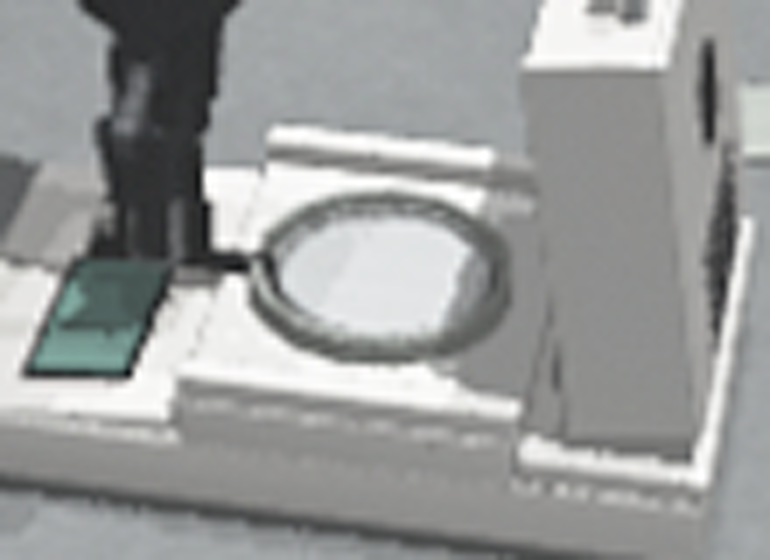

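Dish seated flat inside the ring, stem centred in the gap (382 between 335 and 428). Retreat upwards.

Call:
apply_moves --gripper '[0.6,0.6,0.6,0.6,0.6,0.6,0.6,0.6,0.6]' --pt "0 0 -10" --pt "0 0 -25" --pt "0 0 -40" --pt "0 0 -45" --pt "-30 0 -30" --pt "-40 0 0" --pt "0 0 0" --pt "0 0 0" --pt "0 0 0" --turn '[0,0,0,0,0,0,0,0,0]'

```text
t: 21.15
ee_pos: [0.4179, 0.0039, 0.2487]
tcp_rot: [[0.994, 0.108, 0.002], [0.108, -0.994, -0.0], [0.002, 0.0, -1.0]]
ft_force: [0.1, 0.1, -0.1]
grip_width: 0.0342
```

```bash
python3 - <<'E'
from h import *
o=get_obs();print(o['t'],o['ee_pos'],o['ft_force'],o['grip_width'])
f=grab_frame('wrist');fs=grab_frame('side');ft=grab_frame('top')
cv2.imwrite('pics/w17.png',f['color'][:,:,::-1])
cv2.imwrite('pics/s17.png',cv2.resize(fs['color'][150:300,200:380,::-1],None,fx=4.3,fy=4,interpolation=cv2.INTER_CUBIC))
cv2.imwrite('pics/t17.png',ft['color'][:,:,::-1])
E
```

```text
21.15 [0.41792793 0.00388613 0.2486618 ] [ 0.1034326   0.1483298  -0.08421687] 0.03417039336132469
```

View pics/w17.png

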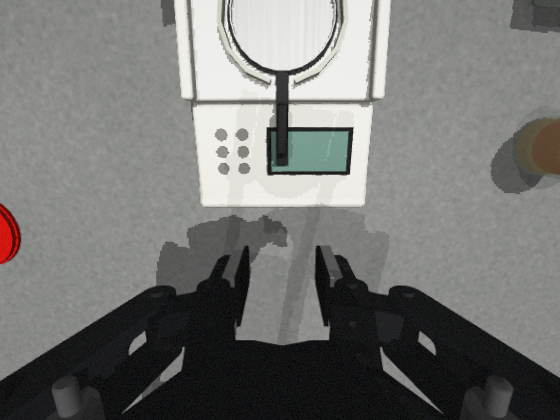

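View pics/s17.png

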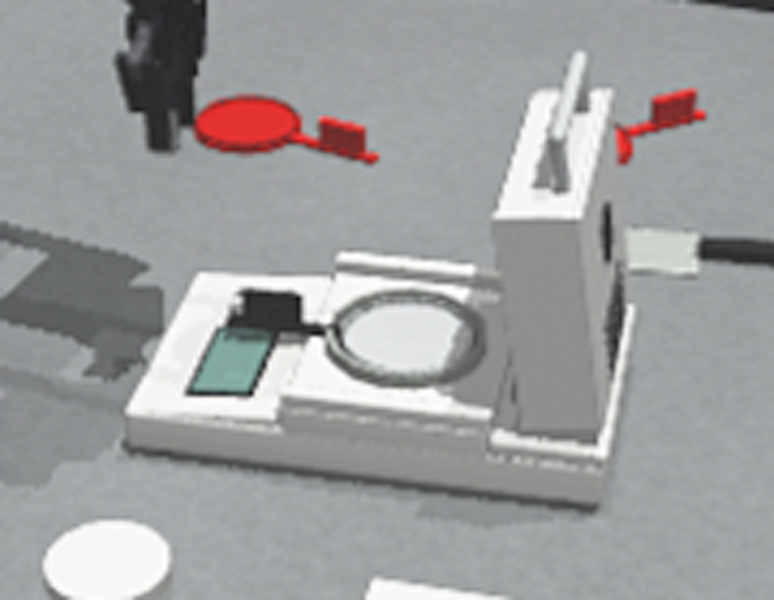

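View pics/t17.png

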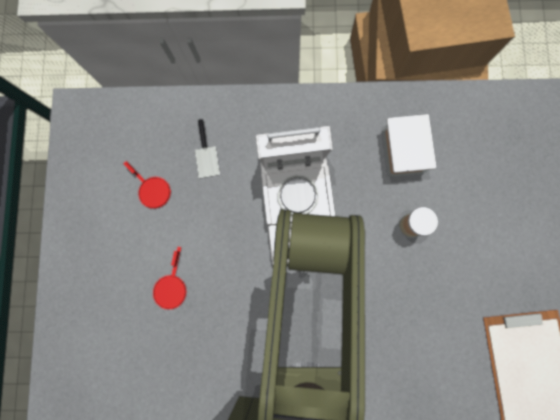

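```bash
python3 -c "
from workcell import *
print(close_job())"
```

```text
the job is handed in; nothing more can be done
None
```

The hood is back against its rubber stop, and the dish is in place inside the draft shield. I handed the job in at about 21 s of robot time, well under the 72 s limit.

- **Hood:** I swung it back by the bar and stepped it the last stretch 0.5–2 mm at a time. It met the stop at about 1.42 rad. Progress fell to 0.1 mm for a 0.5 mm command. The push had then risen from about 5 N to 9–10 N, so roughly 4–4.5 N above what the hinge needs and under the 6 N limit. After release, the hood corner stayed within about 1 pixel in the side pictures.
- **Dish:** I re-centred it twice over the shield using the wrist camera and lowered it gently. It touched down at the expected height (tool at 0.0983 m, as predicted) with about 9 N of contact force. The last pictures show it flat inside the shield, with the stem centred in the front gap.
- **Other objects:** In the last pictures the jar, tub, spatula and red look-alikes are where they were at the start. The gripper is clear, with almost no force on it.

**Checks that disagreed:**
- The position estimates for the seat from the top, side and wrist cameras differed by 2–3 mm (about 4 mm sideways for the side view). I went by the wrist view of the draft shield.
- The hood was already about 0.06–0.1 rad open at the start. My first swing path was therefore slightly off and pushed about 17 N along the hood before I corrected it.

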